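Refit the tension spring of a moulding sander's roller arm

ROBOT

A 6-joint arm with a two-finger parallel gripper is mounted at the origin on the work surface. World frame = base frame: x ahead of the robot, y to its left, z up, the work surface at z = 0. Lengths are in m, angles in degrees, forces in N, time in s.
With the tool pointing down it reaches from about 0.3 to 0.75 m from the base axis. Payload 8.5 kg.
Tool frame: the origin (TCP) lies at the very end of the fingers, on their centre line; the grasp point (between the pads) lies grasp_offset behind it (grasp_offset is the distance from the TCP to the grasp point, in m); x points along the fingers, z is the direction in which the jaws open and shut, and the axes are right-handed (so a half turn about x gives the same grasp; the last joint's range is limited). The gripper opens to 85 mm and grips with 20 to 120 N. Pads are 22 mm wide; open, the fingers measure 114 mm over their backs; the gripper's body (76 mm by 85 mm) begins 54 mm behind the grasp point. The pads swing forward as they close: fully open they stand 13 mm farther back than shut.
Start: joints at [-83.841, 21.807, 74.336, -0, 83.858, -12.336], TCP at [0.174, -0.522, 0.231] pointing down, gripper open.
Joint ranges: [-178.18, 178.18], [-50.72, 133.34], [12.68, 142.11], [-81.47, 261.47], [9.98, 163.14], [-165.26, 165.26]. Speed limits (degrees/s): [136.94, 136.94, 180, 180, 180, 180].

INTERFACE

Orientations are given as a 3x3 rotation matrix whose columns are the frame's x, y, z axes.
In Python, from rig import observe, get_image, close_job, recognise, grasp_offset gives the robot as it stands.
- The arm moves only by the tool drive_tool, never from a script. Its argument "targets" is a list that holds one entry, the list of rows, each a list of 7 numbers: the shift along the tool's x, y, z in units of 50 mm (1.0 is 50 mm), then the turn, a rotation vector about the tool's x, y, z in rad, then the opening, from -1 (shut) to 1 (fully open), so that 0 is half open. A call has 1 to 5 rows; each row shifts and turns the commanded pose from where the row before left it, along the tool's axes as they then stand; what a row does not reach is not made up. A row lasts 1/10 s, in which the tool goes at most 50 mm and 8.59 degrees, less where a joint would pass 70% of its speed; a pose out of reach is approached as far as the arm can. A call is refused whole if a number of a shift passes 1 or a number of a turn 0.15, either way. A call with a gripper value outside its range is refused whole. The fingers move at their own pace and stop on an object; "force" is the grip in N (left out, the last holds). Time passes only in rows, so rows that do not move let the fingers close. It gives the time, the measured TCP pose, the force and the opening at its end, in the units of the state.
- observe(): the state, without advancing time (a new reading comes with each control period).
- get_image(name): name is "scene" or "side" or "wrist"; returns a dict with "image" (480x640x3 uint8, red, green, blue), "fx", "fy", "cx", "cy" (pixels), "rvec" (rotation vector, rad) and "tvec" (3), from world to camera coordinates, as OpenCV has them. Camera axes: x right, y down, z forward; pixel columns grow to the right and rows downward; lengths in m; the calibration is good to about 2 mm. A picture is of the moment at which its call begins. There is no depth.
- close_job(): hands the job in, once; it reports no verdict.
Trained networks look in a picture, given as the dict that the camera call returned (one of the last four; its "shot" number tells which), for a name from the list of things; names that differ only in an ending like _2 or _b are one class to them, and where a whole thing is asked for, a point or a joint stands for the part that bears it (a point fixed in the world has none). Each returns a list of dicts, best first, with "p" (0 to 1); they miss things now and then, are a little off and sometimes report something else, mostly with a low value. They report only what shows in the picture. A call takes as long as a camera call. They do not tell look-alikes from the thing itself.
- recognise(label, picture): "at" ([column, row] as shares, 0 to 1, of the picture: columns of its width, rows of its height, amid what is visible of it).
The state is a dict: "time_s": time; "q": joint angles; "qvel": joint speeds; "joint_efforts": joint torques, N m; "position": TCP position; "tool_rot": TCP orientation; "ft_force": force on the tool from outside, world axes, zero at the start; "wrist_torque": the same for the moment, N m; "grip_width": finger opening in m.
Only numpy, scipy, OpenCV 4.12 (cv2) and the standard library are available. Lean on these libraries where they do the work, as an engineer would, in place of code of your own. Each camera call takes 0.05 s, during which the arm holds its last target.

TASK

Refit the pressure-roller spring of the moulding sander: drop the hooked end of the loose spring fully down into the hole nearest the tail end of the roller arm, then stretch the spring and slip its round eye over the head of the anchor post, so that it sits in the groove under the head and the spring pulls the roller home against the moulding. Do not overstretch the spring, leave the other things on the bench where they are, and let go when it is fitted.

Things in the scene. Friction and masses are not known exactly. Their poses are not given: they have to be found in the camera images.
- sander: Moulding sander bolted to the bench. Grey plate 300 x 325 x 12 mm: edges x -150, 150, y -200, 125 mm in its frame (origin on the bench, z up). On its -y side a fence (38 mm over the bench), sanding drum (72 mm) and moulding (34 mm). Arm pivot x 20, y -78; post x -52, y 87. With the arm home the hole is at x -52, y -78: hole to post 165 mm along y.
- roller_arm (a joint): Angle of the roller arm about its upright pivot, rad: 0 = home, its rubber roller (40 mm across) on the moulding, a firm stop. It grows, up to 0.5, as the roller leaves the moulding and the tail swings away from the post (-y). The pivot is stiff, 0.25 N m of friction: about 3.5 N across the hole moves the arm.
- hole (a point): Centre of the spring hole at the arm's top face, 48 mm over the bench. The arm is a flat steel bar 24 mm wide, 6 mm thick, open underneath. Two upright round 6.5 mm holes go through its tail: this one, 72 mm from the pivot, 16 mm from the tail end, and one 46 mm from the pivot, not to be used. x: along the bar, tail to roller; at joint 0 its axes are the sander's.
- post (a point): Anchor post, an upright turned steel stud on the sander: this point is on its axis at mid-height of its groove, 46.5 mm over the bench. Collar 15 mm across up to 43 mm, neck (groove) 8 mm across from 43 to 50 mm, head 13 mm across from 50 to 54 mm, its top.
- spring: Loose steel tension spring, about 0.2 kg: two square end blocks 14 x 14 x 28 mm, a 36 mm coil between. Origin on its axis midway between the blocks (unstretched); x runs from hooked end to eye; z up. Hook block x -46 to -18, eye block x 18 to 46 mm: grip these across y. It starts on a wooden offcut's 10 mm wide ridge, axis 41 mm over the bench, the leg hanging free beyond the offcut's end.
- leg_tip (a point): Middle of the flat-cut tip of the spring's hook leg, at x -66, z -18 mm of the spring. A 4.5 mm wire runs from the hook block along the axis to x -66 mm and there bends straight down into the leg. Fully home, the wire lies on the arm's top face: axis about 50 mm, tip about 32 mm over the bench.
- eye (a point): Centre of the spring's eye, on the axis at x 66 mm plus the stretch: a flat ring in the spring's x-y plane, 16.5 mm inside, 26 mm outside, 4.5 mm wire, 20 mm beyond its block. Leg to eye centre is 132 mm plus the stretch. Moves with the eye block.
- stretch (a joint): Stretch of the spring beyond its free length, m. Pull about 3.5 N + 0.35 N per mm: about 28 mm (13 N) when fitted with the arm home, 32 mm (15 N) with the eye centred over the post. Beyond 55 mm the spring is ruined. Close-wound: it cannot shorten below 0.
- offcut: Wooden moulding offcut of inverted T section, loose, 0.12 kg, on which the spring lies: foot 104 x 44 x 12 mm, ridge 10 mm wide, its top 34 mm over the bench. Origin in the middle of its underside, x along its length and the spring. It may be shifted.
- sleeve: Bystander: spare sanding sleeve, brown tube 50 mm across and 48 mm high, standing on the sander's plate at about x 95, y 60 mm of the sander's frame. Origin at the centre of its foot.
- hammer: Bystander: hammer 260 mm long lying at the right, near the robot. Origin under its middle.
- screwdriver: Bystander: black screwdriver 200 mm long, lying. Origin under its middle.
- pincers: Bystander: pincers 170 mm long lying near the robot. Origin under the rivet.
- rule: Bystander: steel rule 300 mm long lying beyond the sander. Origin under its middle.
- frame: Bystander: picture frame 300 x 220 mm lying at the right. Origin under its middle.
- pin_cup: Bystander: clear cup of brass pins, 56 mm across, 45 mm high. Origin under its middle.
- glue: Bystander: white glue bottle, 60 mm across, 160 mm high. Origin under its middle.
Mind the look-alikes: they are no part of the job. What is shaped like the spring but pink or yellow is not meant.

How it is judged:
By the outcome, as a careful person would: the job done as asked, in the order asked, and still so for the second after the job is handed in, with the robot touching nothing.
It also fails if it takes over 42 s, if anything falls off the work surface, if the arm or the gripper's body presses on something with over 40 N, if the wrist force passes 120 N, or if a joint passes its speed limit or range.

## Working session

There is one attempt and no reset: what is moved stays moved. The work goes in short steps, Python scripts to look and compute and a tool call to move; the robot and the scene stay as the last step left them, time stands still between calls to the robot, and variables do not carry over. Pictures are saved under pics/ and viewed, and the job is handed in when it is done.

Besides the shell and the picture viewer there is one more tool, called in YAML: its name, and indented under it one key for each argument. drive_tool: Moves the arm, as the interface text tells. Its arguments: {"type":"object","properties":{"targets":{"type":"array"},"force":{"type":"number"}},"required":["targets"]}

```bash
ls; mkdir -p pics; python3 - <<'E'
from rig import *
import rig,cv2
print(observe(), grasp_offset)
for n in ["scene","side","wrist"]:
    p=get_image(n); print(n,{k:v for k,v in p.items() if k!='image'})
    cv2.imwrite(f'pics/{n}0.png',p['image'][:,:,::-1])
E
```

```text
pics
{'time_s': 0.0, 'q': array([-8.38399675e+01,  2.18417264e+01,  7.43862378e+01, -3.15308013e-04,
        8.38604465e+01, -1.23348837e+01]), 'qvel': array([ 0.12439485,  0.02620943, -0.03549613,  0.02710843, -0.03759959,
       -0.03104547]), 'joint_efforts': array([ 3.66626000e-04, -4.48465276e+01, -2.31277263e+01, -1.19178630e-04,
        4.78472386e-03, -6.48456904e-06]), 'position': array([ 0.17444159, -0.52127437,  0.23069616]), 'tool_rot': array([[-1.71019190e-04,  9.48351645e-01,  3.17220944e-01],
       [ 1.53356172e-03,  3.17220824e-01, -9.48350461e-01],
       [-9.99998809e-01,  3.24291770e-04, -1.50860663e-03]]), 'ft_force': array([ 0.0619747 , -0.4206286 ,  0.68001186]), 'wrist_torque': array([ 0.03305872, -0.04398748, -0.03095221]), 'grip_width': 0.08554822334096224} 0.0187
scene {'fx': 473.2021610207289, 'fy': 473.2021610207289, 'cx': 321.52738006183233, 'cy': 240.84858893813097, 'rvec': array([ 1.71240285,  1.73179479, -0.75712474]), 'tvec': array([ 0.02509712, -0.32206439,  1.8645531 ]), 'shot': 1}
side {'fx': 459.93990784548714, 'fy': 459.93990784548714, 'cx': 309.84677000060094, 'cy': 235.42854278230516, 'rvec': array([ 0.79121263, -2.59839936,  1.05719868]), 'tvec': array([0.41511733, 0.25317595, 1.19043743]), 'shot': 2}
wrist {'fx': 404.0050964584996, 'fy': 404.0050964584996, 'cx': 322.3834771823758, 'cy': 240.17885751408775, 'rvec': array([-2.35648317,  1.69445254,  0.24161802]), 'tvec': array([-0.54940058, -0.0354596 ,  0.37863364]), 'shot': 3}
```

View pics/scene0.png

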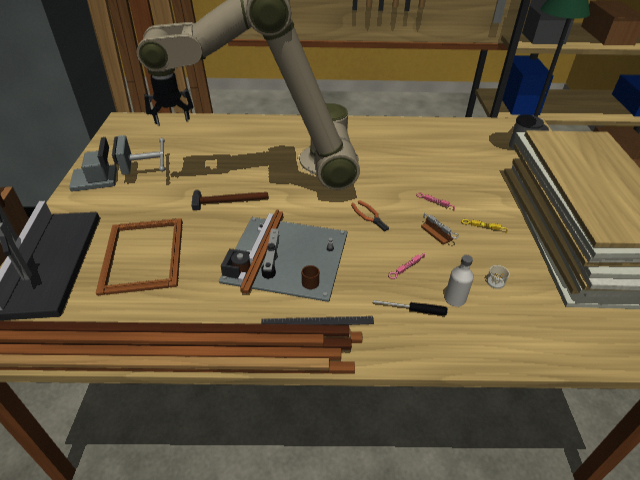

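View pics/side0.png

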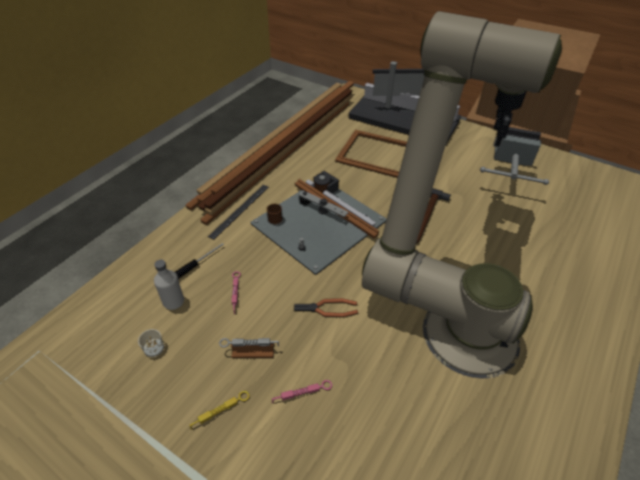

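View pics/wrist0.png

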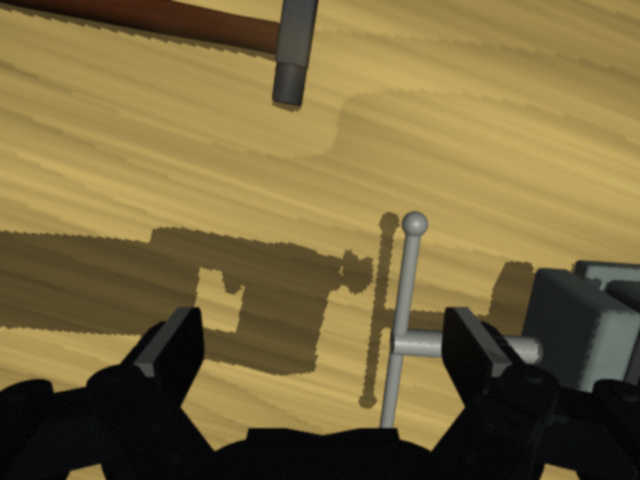

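Candidates for the spring in the scene picture are grey on the offcut (440,225), pink (435,200), pink (407,265) and yellow (484,225). The grey one on the wooden ridge fits the description. Next I'll measure and check it in a crop.

```bash
cat > h.py <<'E'
import numpy as np, cv2
from rig import *
def RT(p): return cv2.Rodrigues(np.array(p['rvec']))[0], np.array(p['tvec'])
def toplane(p,uv,z):
    R,t=RT(p); d=R.T@np.array([(uv[0]-p['cx'])/p['fx'],(uv[1]-p['cy'])/p['fy'],1]); c=-R.T@t
    return c+d*(z-c[2])/d[2]
def proj(p,X):
    R,t=RT(p); c=R@np.asarray(X,float)+t
    return np.array([p['fx']*c[0]/c[2]+p['cx'],p['fy']*c[1]/c[2]+p['cy']])
def tri(pu):
    A=[];b=[]
    for p,uv in pu:
        R,t=RT(p); d=R.T@np.array([(uv[0]-p['cx'])/p['fx'],(uv[1]-p['cy'])/p['fy'],1]); d/=np.linalg.norm(d); c=-R.T@t
        M=np.eye(3)-np.outer(d,d); A.append(M); b.append(M@c)
    return np.linalg.lstsq(np.vstack(A),np.hstack(b),rcond=None)[0]
def rec(l,p,n=4):
    return [(round(r['p'],2),np.round(np.array(r['at'])*[640,480],1)) for r in recognise(l,p)[:n]]
def crop(p,u,v,w,h,name,k=4):
    im=p['image'][max(0,v-h//2):v+h//2,max(0,u-w//2):u+w//2,::-1]
    cv2.imwrite('pics/'+name,cv2.resize(im,None,fx=k,fy=k,interpolation=cv2.INTER_CUBIC))
E
python3 - <<'E'
from h import *
s=get_image('scene');d=get_image('side')
hz=dict(spring=.041,eye=.041,leg_tip=.023,hole=.048,post=.0465,roller_arm=.05,offcut=.02,sleeve=.036,sander=.012)
for l,z in hz.items():
    for p,nm in((s,'scene'),(d,'side')):
        for r in rec(l,p): print(l,nm,r[0],r[1],np.round(toplane(p,r[1],z),3)[:2])
crop(s,450,230,160,120,'c1.png',5)
crop(d,260,350,160,120,'c2.png',5)
crop(s,285,260,140,110,'c3.png',5)
crop(d,320,215,160,120,'c4.png',5)
E
```

```text
spring scene 0.69 [440.5 201. ] [0.317 0.379]
spring scene 0.67 [407.7 265.1] [0.627 0.227]
spring scene 0.65 [488.1 223.8] [0.435 0.511]
spring scene 0.5 [440.5 221.7] [0.428 0.359]
spring side 0.89 [251.3 341.9] [0.436 0.353]
spring side 0.86 [217.2 408.2] [0.393 0.524]
spring side 0.81 [297.9 394.5] [0.263 0.4  ]
spring side 0.66 [233.8 291.4] [0.573 0.258]
eye scene 0.6 [473.8 222.5] [0.429 0.466]
eye scene 0.47 [496.5 276.6] [0.669 0.474]
eye scene 0.46 [448.3 232.4] [0.48  0.374]
eye scene 0.41 [427.5 192.9] [0.272 0.342]
eye side 0.64 [233.5 340.5] [0.475 0.374]
eye side 0.61 [232.  400.7] [0.377 0.493]
eye side 0.57 [315.9 390.6] [0.235 0.369]
eye side 0.45 [236.5 278.2] [0.597 0.219]
leg_tip scene 0.67 [437.7 200.7] [0.292 0.377]
leg_tip scene 0.65 [441.  226.7] [0.431 0.363]
leg_tip scene 0.64 [486.5 223.1] [0.41  0.516]
leg_tip scene 0.59 [406.  265.9] [0.613 0.227]
leg_tip side 0.75 [301.1 391.1] [0.267 0.382]
leg_tip side 0.62 [247.8 343.7] [0.448 0.354]
leg_tip side 0.59 [237.2 343. ] [0.472 0.367]
leg_tip side 0.55 [217.6 407.9] [0.4   0.519]
hole scene 0.86 [270.7 255.5] [ 0.602 -0.171]
hole side 0.73 [318.4 206.3] [ 0.567 -0.147]
post scene 0.87 [277.5 254.3] [ 0.595 -0.152]
post side 0.65 [319.4 223.1] [ 0.523 -0.086]
roller_arm scene 0.95 [273.7 255. ] [ 0.602 -0.162]
roller_arm scene 0.38 [447.5 230. ] [0.479 0.37 ]
roller_arm scene 0.31 [437.4 230.4] [0.481 0.338]
roller_arm side 0.64 [318.8 200.4] [ 0.58 -0.17]
offcut side 0.82 [252.8 353.4] [0.422 0.367]
sleeve scene 0.61 [311.7 276.6] [ 0.674 -0.05 ]
sleeve side 0.53 [275.5 214.7] [ 0.666 -0.05 ]
sleeve side 0.33 [189.7 263.8] [0.746 0.25 ]
sander scene 0.72 [280.1 257. ] [ 0.571 -0.148]
sander side 0.68 [319.3 222.4] [ 0.544 -0.119]
sander side 0.27 [362.3 162.9] [ 0.585 -0.468]
```

View pics/c1.png

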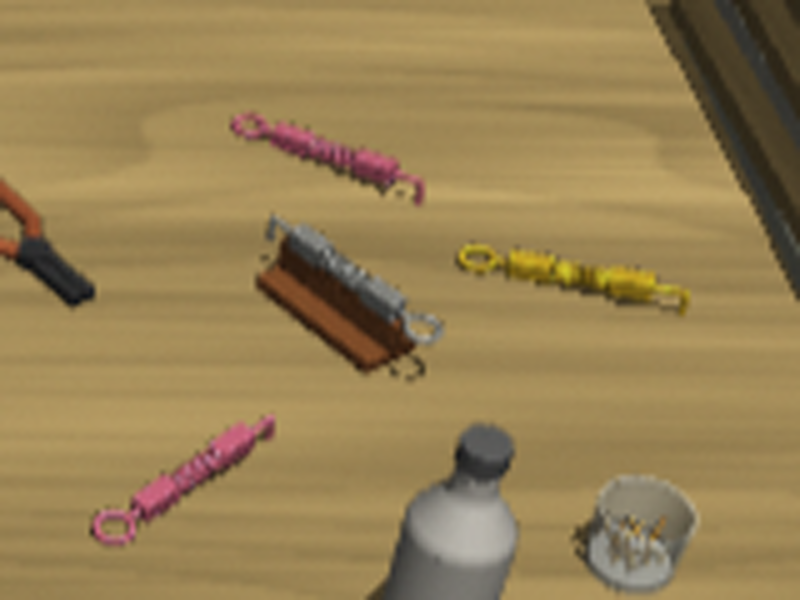

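View pics/c2.png

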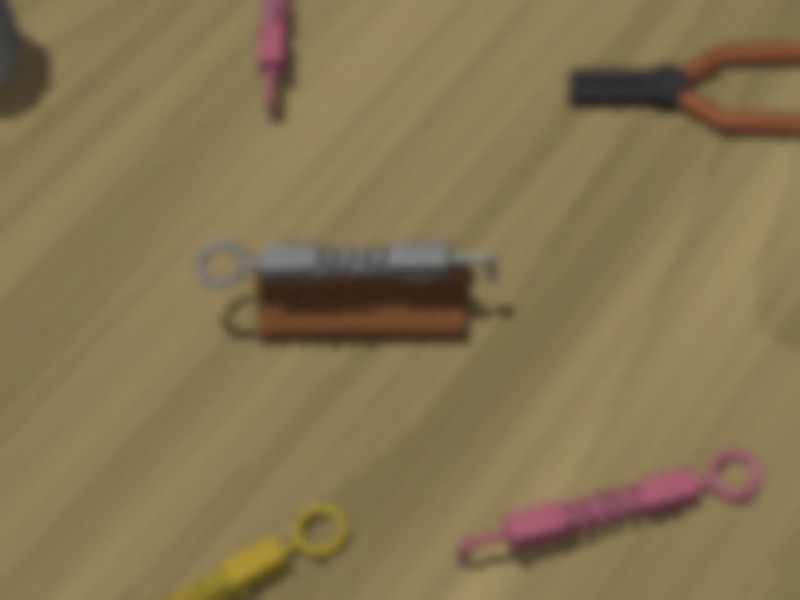

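View pics/c3.png

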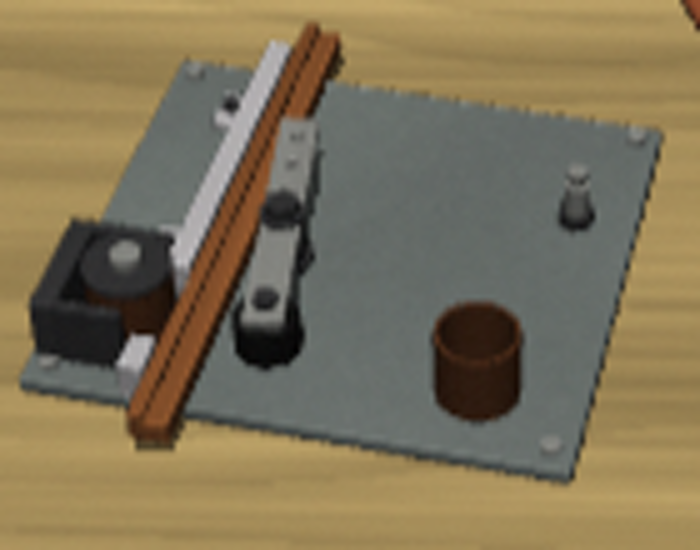

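View pics/c4.png

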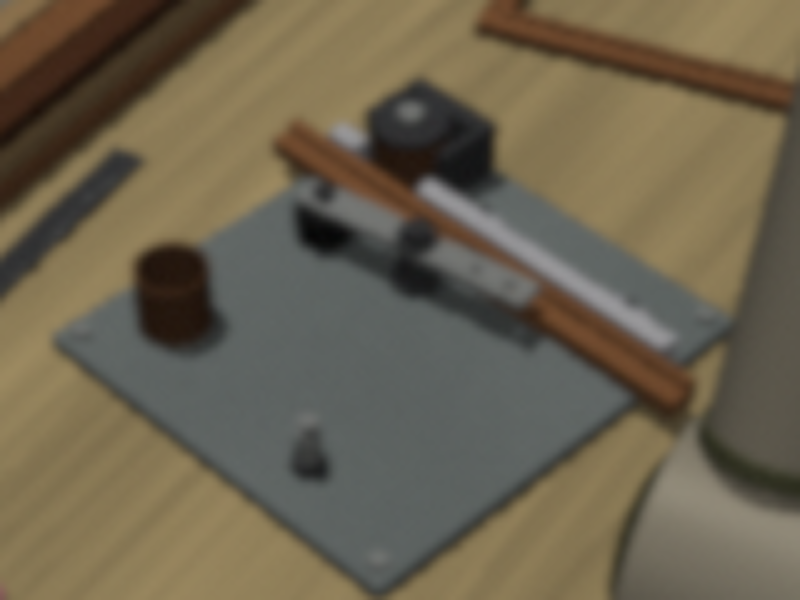

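```bash
python3 - <<'E'
from h import *
s=get_image('scene');d=get_image('side')
def both(n,us,ud,z): print(n,np.round(toplane(s,us,z),4)[:2],np.round(toplane(d,ud,z),4)[:2],np.round(tri([(s,us),(d,ud)]),4))
both('post',(330.2,239),(301.6,239),.054)
both('hole',(274.4,232),(342,212.4),.048)
both('hole2',(273.2,237.2),(335.2,208.6),.048)
both('eye',(454.8,235.4),(180+222/5,290+263/5),.041)
both('hooktop',(370+274/5,170+222/5),(180+488/5,290+261/5),.041)
both('pivot',(215+283/5,205+203/5),(240+418/5,155+230/5),.055)
print(observe()['time_s'])
E
```

```text
post [0.533  0.0032] [0.5258 0.0058] [0.5282 0.0031 0.05  ]
hole [ 0.4973 -0.1688] [ 0.4897 -0.1646] [ 0.4921 -0.1693  0.0433]
hole2 [ 0.5216 -0.1705] [ 0.5168 -0.1678] [ 0.5184 -0.1708  0.0451]
eye [0.4937 0.3916] [0.4897 0.391 ] [0.491  0.3914 0.0393]
hooktop [0.3912 0.3142] [0.3818 0.3174] [0.3842 0.3156 0.0357]
pivot [ 0.5671 -0.1712] [ 0.5629 -0.1713] [ 0.5642 -0.1722  0.053 ]
1.25
```

```bash
cat >> h.py <<'E'
from scipy.spatial.transform import Rotation as Ro
def rot(al,pitch=0):
    """tool down, jaw z at al deg; pitch deg about tool z (raises/lowers along tool y)"""
    a=np.radians(al); x=np.array([0,0,-1.]); z=np.array([np.cos(a),np.sin(a),0]); y=np.cross(z,x)
    return np.c_[x,y,z]@Ro.from_euler('z',pitch,degrees=True).as_matrix()
def plan(pos,R,o=None):
    o=o or observe(); T=o['tool_rot']; d=T.T@(np.array(pos)-o['position'])/.05; r=Ro.from_matrix(T.T@R).as_rotvec()
    print('t',round(o['time_s'],2),'pos',np.round(o['position'],4),'w',round(o['grip_width'],4),'F',np.round(o['ft_force'],1),'q',np.round(o['q'],0))
    print('shift units',np.round(d,3),'norm',round(np.linalg.norm(d),2),'turn',np.round(r,4),'min rows',max(np.linalg.norm(d),np.linalg.norm(r)/.15))
E
python3 - <<'E'
from h import *
o=observe(); w=get_image('wrist'); R,t=RT(w); c=-R.T@t
print('cam in tool',o['tool_rot'].T@(c-o['position']),'axes in tool',np.round(o['tool_rot'].T@R.T,3))
plan([.45,-.1,.26],rot(-12.4),o)
E
```

```text
cam in tool [-0.14247629  0.07222038 -0.00047378] axes in tool [[-0.001 -0.279  0.96 ]
 [ 0.001 -0.96  -0.279]
 [ 1.     0.001  0.001]]
t 1.25 pos [ 0.1745 -0.5216  0.2313] w 0.0852 F [ 0.2 -0.1  1. ] q [-84.  22.  74.  -0.  84. -12.]
shift units [-0.573  7.901 -6.248] norm 10.09 turn [-1.0316  0.      0.    ] min rows 10.089218584501737
```

```bash
python3 - <<'E'
from h import *
plan([.535,-.08,.25],rot(-71.5))
E
```

```text
t 1.3 pos [ 0.1745 -0.5216  0.2313] w 0.0856 F [-0.3  0.6 -0.7] q [-84.  22.  74.  -0.  84. -12.]
shift units [-0.373  9.64  -6.088] norm 11.41 turn [-0.0001  0.      0.    ] min rows 11.407294837895755
```

drive_tool:
  targets:
    - [[-0.04, 0.8, -0.51, 0, 0, 0, 1], [-0.04, 0.8, -0.51, 0, 0, 0, 1], [-0.04, 0.8, -0.51, 0, 0, 0, 1], [-0.04, 0.8, -0.51, 0, 0, 0, 1], [-0.04, 0.8, -0.51, 0, 0, 0, 1]]

```text
time_s: 1.8
position: [0.3245, -0.3356, 0.2416]
tool_rot: [[0.0, 0.948, 0.317], [-0.0, 0.317, -0.948], [-1.0, 0.0, 0.0]]
ft_force: [0.9, -1.2, 0.0]
grip_width: 0.0855
```

drive_tool:
  targets:
    - [[-0.04, 0.8, -0.51, 0, 0, 0, 1], [-0.04, 0.8, -0.51, 0, 0, 0, 1], [-0.04, 0.8, -0.51, 0, 0, 0, 1], [-0.04, 0.8, -0.51, 0, 0, 0, 1], [-0.04, 0.8, -0.51, 0, 0, 0, 1]]

```text
time_s: 2.3
position: [0.4739, -0.1511, 0.2516]
tool_rot: [[0.0, 0.948, 0.317], [-0.0, 0.317, -0.948], [-1.0, 0.0, 0.0]]
ft_force: [0.7, -0.4, -0.2]
grip_width: 0.0858
```

drive_tool:
  targets:
    - [[0, 0.8, -0.5, 0, 0, 0, 1], [0, 0.8, -0.5, 0, 0, 0, 1], [0, 0, 0, 0, 0, 0, 1], [0, 0, 0, 0, 0, 0, 1]]

```text
time_s: 2.7
position: [0.5331, -0.0794, 0.2511]
tool_rot: [[-0.001, 0.948, 0.319], [-0.0, 0.319, -0.948], [-1.0, -0.001, -0.0]]
ft_force: [-0.0, -0.6, -0.1]
grip_width: 0.0855
```

```bash
python3 - <<'E'
from h import *
w=get_image('wrist'); cv2.imwrite('pics/w1.png',w['image'][:,:,::-1])
import pickle; pickle.dump(w,open('w1.pkl','wb'))
for n,X in dict(post=(.53,.0045,.054),hole=(.493,-.168,.048)).items(): print(n,proj(w,X))
plan([.44,.31,.25],rot(-54.3))
E
```

```text
post [226.73128158 182.37694106]
hole [400.0217088  279.87955539]
t 2.75 pos [ 0.5327 -0.0803  0.2512] w 0.0854 F [-0.2 -0.   0.7] q [-21.  20.  74.  -0.  86.  50.]
shift units [ 0.023  0.72  -7.99 ] norm 8.02 turn [-3.e-01 -1.e-04  5.e-04] min rows 8.022141190582456
```

View pics/w1.png

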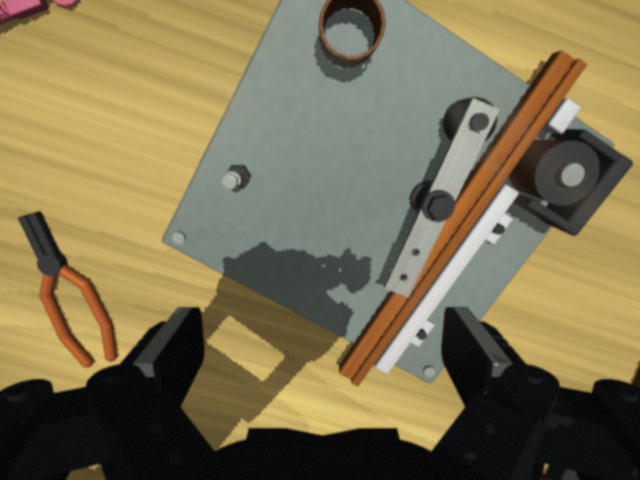

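The wrist view shows the sander: post head about (232,180), arm tail holes about (404,277) and (416,252), pivot about (439,205). I'll zoom in on these, then go to the spring.

```bash
python3 - <<'E'
import pickle
from h import *
w=pickle.load(open('w1.pkl','rb'))
crop(w,420,250,80,100,'w1h.png',8); crop(w,235,180,60,60,'w1p.png',10)
E
```

```text
(no output)
```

View pics/w1h.png

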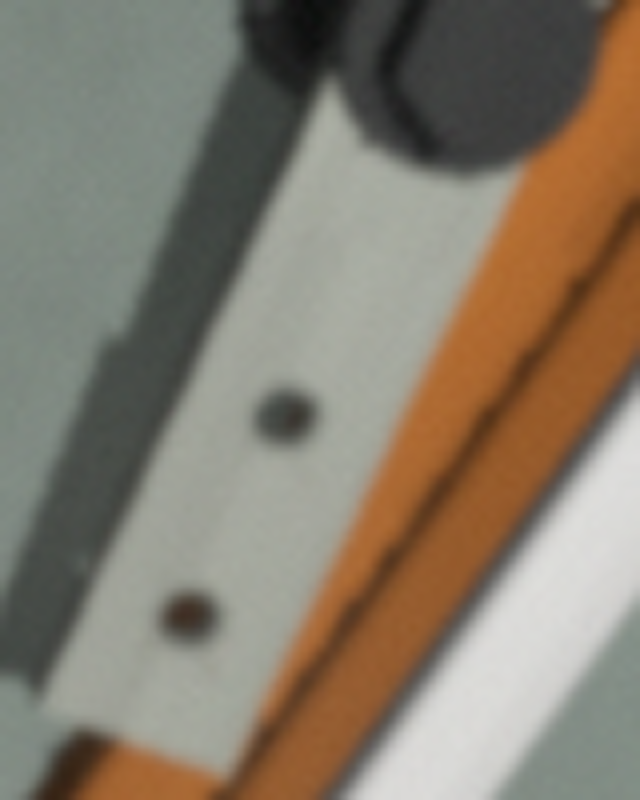

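View pics/w1p.png

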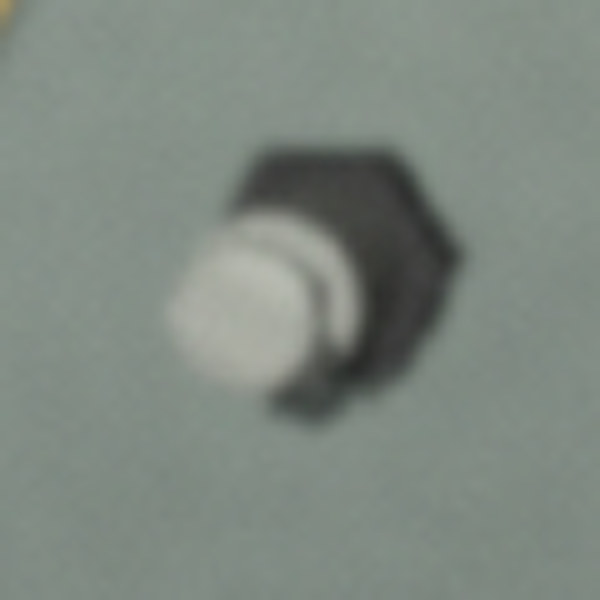

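```bash
python3 - <<'E'
import pickle
from h import *
w=pickle.load(open('w1.pkl','rb'))
h=toplane(w,(403.1,276.4),.048)[:2];h2=toplane(w,(415.3,251.4),.048)[:2];p=toplane(w,(229.1,180.6),.054)[:2]
print(h,h2,p,np.linalg.norm(h-h2),'expected .026')
u=(h2-h)/np.linalg.norm(h2-h); piv=h+u*.072
print('pivot',piv,'piv-post',piv-p,np.linalg.norm(piv-p),'exp .1800')
ang=np.degrees(np.arctan2(*(piv-p)[::-1])); yaw=ang-np.degrees(np.arctan2(-165,72)); arm=np.degrees(np.arctan2(u[1],u[0]))
print('yaw',yaw,'arm dir',arm,'theta',np.radians(arm-yaw))
E
```

```text
[ 0.49707596 -0.16940149] [ 0.52290492 -0.17082203] [0.53208005 0.0030013 ] 0.025867997826749985 expected .026
pivot [ 0.56896731 -0.17335536] piv-post [ 0.03688727 -0.17635665] 0.18017308267907287 exp .1800
yaw -11.760872457378227 arm dir -3.1479668042463116 theta 0.15032356181078457
```

drive_tool:
  targets:
    - [[0, 0.05, -0.95, -0.05, 0, 0, 1], [0, 0.05, -0.95, -0.05, 0, 0, 1], [0, 0.05, -0.95, -0.05, 0, 0, 1], [0, 0.0, -0.95, -0.05, 0, 0, 1], [0, 0.0, -0.95, -0.05, 0, 0, 1]]

```text
time_s: 3.25
position: [0.4416, 0.1388, 0.2515]
tool_rot: [[0.0, 0.841, 0.542], [-0.0, 0.542, -0.841], [-1.0, 0.0, 0.0]]
ft_force: [0.4, -0.1, -0.4]
grip_width: 0.0854
```

```bash
python3 - <<'E'
from h import *
plan([.45,.32,.25],rot(-54.3))
E
```

```text
t 3.25 pos [0.4416 0.1388 0.2515] w 0.0854 F [ 0.4 -0.1 -0.4] q [ 3. 12. 85. -0. 83. 60.]
shift units [ 0.03   2.103 -2.956] norm 3.63 turn [-0.0509  0.0003 -0.0003] min rows 3.6275454436709125
```

drive_tool:
  targets:
    - [[0.1, 0.57, -0.8, -0.05, 0, 0, 1], [0.1, 0.57, -0.8, 0, 0, 0, 1], [0.1, 0.57, -0.8, 0, 0, 0, 1], [0.1, 0.57, -0.8, 0, 0, 0, 1], [0, 0, 0, 0, 0, 0, 1]]

```text
time_s: 3.75
position: [0.4438, 0.338, 0.2303]
tool_rot: [[-0.001, 0.81, 0.586], [0.0, 0.586, -0.81], [-1.0, -0.001, -0.001]]
ft_force: [-0.1, 0.1, -0.5]
grip_width: 0.0853
```

drive_tool:
  targets:
    - [[0, 0, 0, 0, 0, 0, 1]]

```text
time_s: 3.85
position: [0.4445, 0.3345, 0.2311]
tool_rot: [[-0.0, 0.812, 0.583], [-0.001, 0.583, -0.812], [-1.0, -0.001, 0.0]]
ft_force: [0.2, 0.1, -0.4]
grip_width: 0.0854
```

```bash
python3 - <<'E'
from h import *
w=get_image('wrist'); cv2.imwrite('pics/w2.png',w['image'][:,:,::-1])
import pickle; pickle.dump(w,open('w2.pkl','wb'))
print(observe()['position'],observe()['time_s'],rec('spring',w),rec('eye',w))
crop(w,320,200,130,260,'w2c.png',3)
E
```

```text
[0.44474437 0.3337571  0.23140091] 3.9 [(0.86, array([520.9, 131.6])), (0.8, array([123.4, 121.8])), (0.72, array([178.2, 292.2])), (0.63, array([303.5, 187.9]))] [(0.91, array([206.8, 362.1])), (0.74, array([553.1, 133.3])), (0.66, array([148.9, 153. ])), (0.6, array([301.1, 159.2]))]
```

View pics/w2.png

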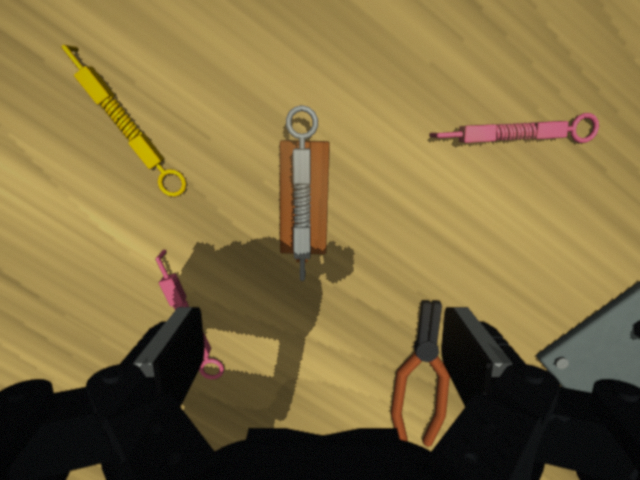

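View pics/w2c.png

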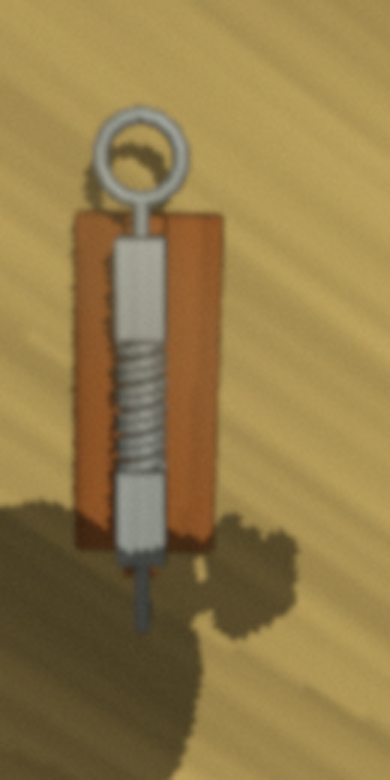

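```bash
python3 - <<'E'
import pickle
from h import *
w=pickle.load(open('w2.pkl','rb'))
f=lambda x,y,z:toplane(w,(255+(x+.5)/3-.5,70+(y+.5)/3-.5),z)[:2]
e=f(142,156,.041);b=f(141,238,.048);b2=f(141,341,.048);b3=f(141,474,.048);b4=f(140,552,.048)
for n,q in zip('e b b2 b3 b4'.split(),(e,b,b2,b3,b4)): print(n,q,np.linalg.norm(e-q))
u=(e-b4)/np.linalg.norm(e-b4); print('ang',np.degrees(np.arctan2(u[1],u[0])))
g=e-u*.034; print('eye block mid',g)
plan([g[0],g[1],.0225],rot(np.degrees(np.arctan2(u[1],u[0]))-90))
E
```

```text
e [0.49445355 0.38977446] 0.0
b [0.47755202 0.37788411] 0.02066500293759195
b2 [0.45536711 0.36239397] 0.04772253889483594
b3 [0.42510684 0.34126539] 0.08462917161966674
b4 [0.40628446 0.32846762] 0.10738862115742064
ang 34.81214500528576
eye block mid [0.46653859 0.37036428]
t 4.0 pos [0.445  0.3334 0.2318] w 0.0855 F [-0.  -0.   1.1] q [25. 22. 73. -0. 84. 79.]
shift units [ 4.185  0.779 -0.352] norm 4.27 turn [ 0.0127  0.0003 -0.0004] min rows 4.271946118802858
```

drive_tool:
  targets:
    - [[0.5, 0.39, -0.17, 0.013, 0, 0, 0.3], [0.9, 0.39, -0.18, 0, 0, 0, 0.3], [0.9, 0, 0, 0, 0, 0, 0.3], [0.9, 0, 0, 0, 0, 0, 0.3], [0.6, 0, 0, 0, 0, 0, 0.3]]

```text
time_s: 4.5
position: [0.4659, 0.3699, 0.0388]
tool_rot: [[-0.003, 0.821, 0.571], [-0.001, 0.571, -0.821], [-1.0, -0.003, -0.0]]
ft_force: [0.6, 0.6, 0.6]
grip_width: 0.0554
```

drive_tool:
  targets:
    - [[0, 0, 0, 0, 0, 0, 0.3], [0, 0, 0, 0, 0, 0, 0.3]]

```text
time_s: 4.7
position: [0.4671, 0.3713, 0.0426]
tool_rot: [[0.001, 0.821, 0.571], [0.001, 0.571, -0.821], [-1.0, 0.001, 0.0]]
ft_force: [-0.6, -0.3, 0.1]
grip_width: 0.0556
```

```bash
python3 - <<'E'
from h import *
w=get_image('wrist'); cv2.imwrite('pics/w3.png',w['image'][:,:,::-1])
plan([.4665,.3704,.0225],rot(34.8-90))
E
```

```text
t 4.75 pos [0.4675 0.3717 0.0435] w 0.0554 F [ 0.6 -0.2  0.2] q [27. 37. 81. -0. 62. 82.]
shift units [ 0.42  -0.033  0.01 ] norm 0.42 turn [ 0.0012  0.0005 -0.0032] min rows 0.421131772855793
```

View pics/w3.png

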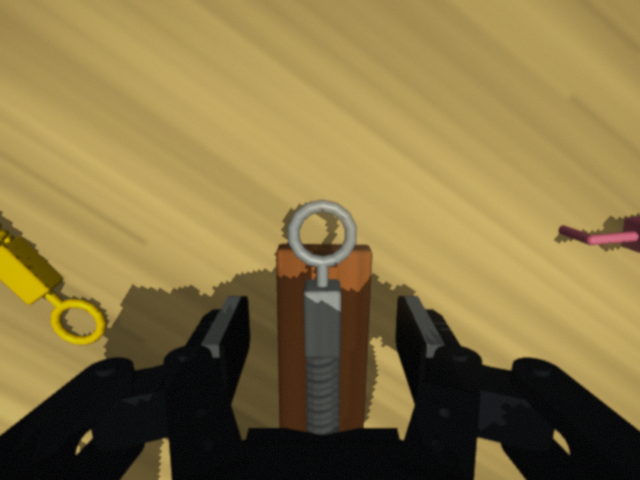

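The jaws are centred on the eye block, seen at (322,320). I'll descend the last 21 mm and close.

drive_tool:
  targets:
    - [[0.21, -0.02, 0, 0, 0, 0, 0.3], [0.21, -0.02, 0, 0, 0, 0, 0.3], [0, 0, 0, 0, 0, 0, -0.3], [0, 0, 0, 0, 0, 0, -1], [0, 0, 0, 0, 0, 0, -1]]
  force: 60

```text
time_s: 5.25
position: [0.4647, 0.3709, 0.0207]
tool_rot: [[0.001, 0.82, 0.573], [0.0, 0.573, -0.82], [-1.0, 0.001, 0.0]]
ft_force: [-1.9, -1.0, 9.9]
grip_width: 0.0128
```

drive_tool:
  targets:
    - [[0, 0, 0, 0, 0, 0, -1], [0, 0, 0, 0, 0, 0, -1], [0, 0, 0, 0, 0, 0, -1]]

```text
time_s: 5.55
position: [0.4648, 0.371, 0.0208]
tool_rot: [[0.001, 0.82, 0.573], [0.0, 0.573, -0.82], [-1.0, 0.001, 0.0]]
ft_force: [0.6, -0.5, 3.6]
grip_width: 0.0128
```

drive_tool:
  targets:
    - [[-0.3, 0, 0, 0, 0, 0, -1], [-0.7, 0, 0, 0, 0, 0, -1], [-0.9, 0, 0, 0, 0, 0, -1], [-0.9, 0, 0, 0, 0, 0, -1], [-0.9, 0, 0, 0, 0, 0, -1]]

```text
time_s: 6.05
position: [0.4639, 0.3706, 0.2067]
tool_rot: [[-0.001, 0.82, 0.573], [-0.0, 0.573, -0.82], [-1.0, -0.001, -0.0]]
ft_force: [0.9, 0.0, -2.1]
grip_width: 0.0129
```

drive_tool:
  targets:
    - [[-0.5, 0, 0, -0.12, 0, 0, -1], [-0.5, 0, 0, -0.12, 0, 0, -1], [0, 0, 0, -0.13, 0, 0, -1], [0, 0, 0, -0.13, 0, 0, -1], [0, 0, 0, -0.13, 0, 0, -1]]

```text
time_s: 6.55
position: [0.4642, 0.3707, 0.2548]
tool_rot: [[-0.001, 0.32, 0.947], [-0.0, 0.947, -0.32], [-1.0, -0.001, -0.001]]
ft_force: [0.3, -0.0, -2.9]
grip_width: 0.013
```

drive_tool:
  targets:
    - [[0, 0, 0, -0.13, 0, 0, -1], [0, 0, 0, 0, 0, 0, -1]]

```text
time_s: 6.75
position: [0.4642, 0.3707, 0.2547]
tool_rot: [[-0.001, 0.199, 0.98], [-0.0, 0.98, -0.199], [-1.0, -0.001, -0.001]]
ft_force: [-0.2, 0.4, -2.3]
grip_width: 0.0128
```

```bash
python3 - <<'E'
from h import *
s=get_image('side'); crop(s,250,310,160,120,'s4.png',5)
plan([.415,-.122,.25],rot(-11.6))
E
```

```text
t 6.8 pos [0.4643 0.3707 0.2548] w 0.0127 F [-0.3  0.5 -1.6] q [27. 26. 64.  0. 90. 39.]
shift units [ 0.102 -9.85   1.029] norm 9.9 turn [-0.0013 -0.001   0.0007] min rows 9.903991894177231
```

View pics/s4.png

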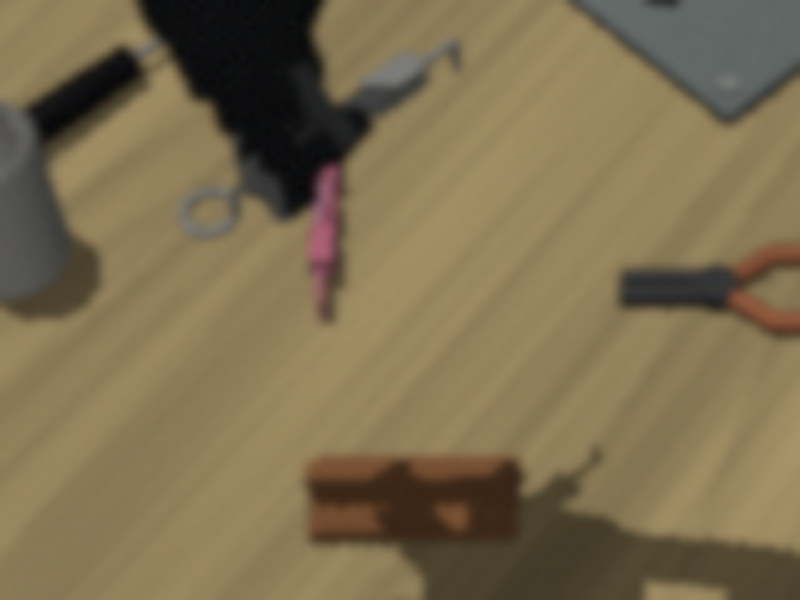

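The side crop shows the spring held level with the leg pointing down (460,55) and the eye at (210,210). The offcut stayed put. I'll carry it to the sander.

drive_tool:
  targets:
    - [[0, -0.9, 0.09, 0, 0, 0, -1], [0, -0.9, 0.09, 0, 0, 0, -1], [0, -0.9, 0.09, 0, 0, 0, -1], [0, -0.9, 0.09, 0, 0, 0, -1], [0, -0.9, 0.09, 0, 0, 0, -1]]

```text
time_s: 7.3
position: [0.4409, 0.1443, 0.2553]
tool_rot: [[-0.0, 0.203, 0.979], [0.0, 0.979, -0.203], [-1.0, -0.0, -0.0]]
ft_force: [1.5, -1.1, -2.2]
grip_width: 0.0126
```

drive_tool:
  targets:
    - [[0, -0.9, 0.09, 0, 0, 0, -1], [0, -0.9, 0.09, 0, 0, 0, -1], [0, -0.9, 0.09, 0, 0, 0, -1], [0, -0.9, 0.09, 0, 0, 0, -1], [0, -0.9, 0.09, 0, 0, 0, -1]]

```text
time_s: 7.8
position: [0.418, -0.0807, 0.2554]
tool_rot: [[0.0, 0.203, 0.979], [0.0, 0.979, -0.203], [-1.0, 0.0, 0.0]]
ft_force: [0.4, 0.8, -1.9]
grip_width: 0.0128
```

drive_tool:
  targets:
    - [[0, -0.7, 0.1, 0, 0, 0, -1], [0, 0, 0, 0, 0, 0, -1], [0, 0, 0, 0, 0, 0, -1], [0, 0, 0, 0, 0, 0, -1]]

```text
time_s: 8.2
position: [0.4166, -0.1135, 0.2553]
tool_rot: [[-0.0, 0.2, 0.98], [0.001, 0.98, -0.2], [-1.0, 0.0, -0.0]]
ft_force: [0.5, -0.5, -1.4]
grip_width: 0.013
```

```bash
python3 - <<'E'
from h import *
import pickle
w=get_image('wrist'); cv2.imwrite('pics/w5.png',w['image'][:,:,::-1])
o=observe();pickle.dump((w,o),open('w5.pkl','wb'))
print('hole exp',proj(w,(.4971,-.1694,.048)),'post',proj(w,(.5321,.003,.054)))
crop(w,322,240,100,140,'w5e.png',5)
u,v=map(int,proj(w,(.51,-.1694,.048)));print(u,v); crop(w,u,v,80,60,'w5h.png',8)
plan([.415,-.122,.25],rot(-11.6))
E
```

```text
hole exp [420.42150067 249.39882654] post [437.64823092  34.37446449]
434 246
t 8.25 pos [ 0.4166 -0.1134  0.2553] w 0.0128 F [-0.9 -0.8 -1.8] q [-31.   9.  89.   0.  82. -20.]
shift units [ 0.107 -0.175  0.003] norm 0.21 turn [ 0.0018 -0.0002 -0.0003] min rows 0.2051823144202612
```

View pics/w5.png

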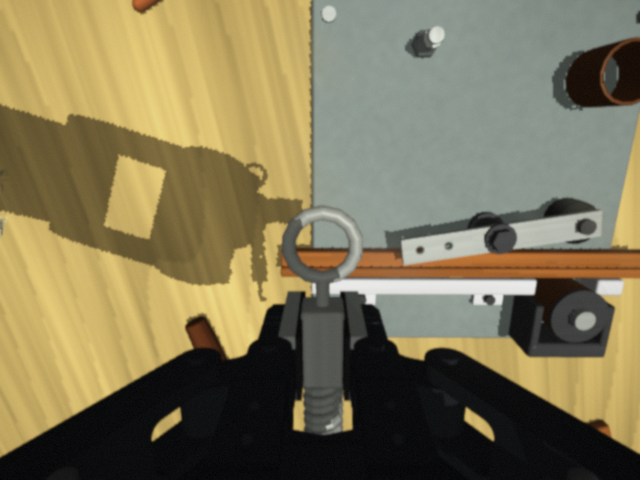

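View pics/w5e.png

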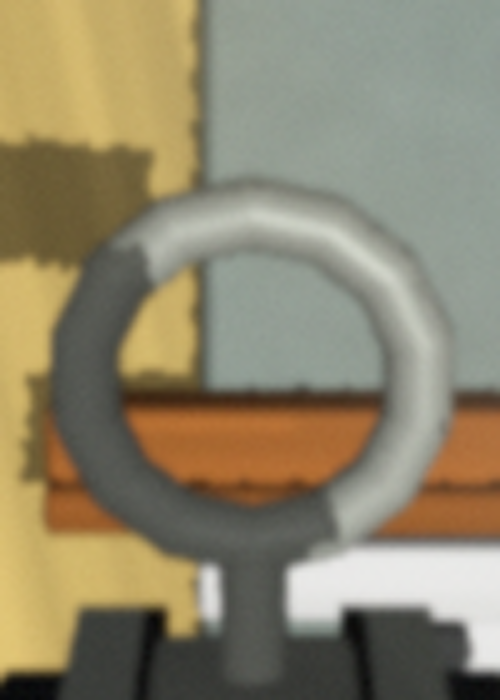

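View pics/w5h.png

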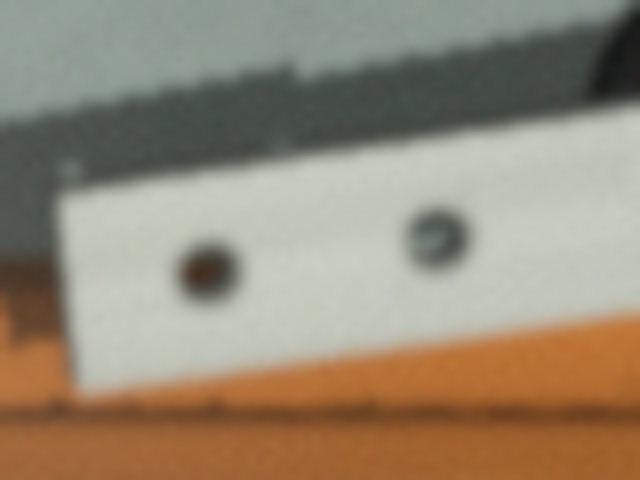

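```bash
python3 - <<'E'
import pickle
from h import *
w,o=pickle.load(open('w5.pkl','rb'))
R,t=RT(w);c=-R.T@t;T=o['tool_rot']
uv=(322.3,244.0)
d=R.T@np.array([(uv[0]-w['cx'])/w['fx'],(uv[1]-w['cy'])/w['fy'],1])
for dep in (.127,.1303,.133): print(dep,T.T@(c+d*dep-o['position']))
print('hole',toplane(w,(419.6,249.4),.048), 'post',toplane(w,(436.9,34.6),.054))
E
```

```text
0.127 [-0.02085721  0.03508575  0.00094723]
0.1303 [-0.01769788  0.03413201  0.00094774]
0.133 [-0.01511298  0.03335167  0.00094815]
hole [ 0.49636895 -0.16925251  0.048     ] post [0.53151484 0.00295778 0.054     ]
```

```bash
python3 - <<'E'
from h import *
plan([.5151,-.0737,.08],rot(-11.6))
E
```

```text
t 8.25 pos [ 0.4166 -0.1134  0.2553] w 0.0128 F [-0.9 -0.8 -1.8] q [-31.   9.  89.   0.  82. -20.]
shift units [3.507 1.169 1.772] norm 4.1 turn [ 0.0018 -0.0002 -0.0003] min rows 4.0995244351674645
```

drive_tool:
  targets:
    - [[0.3, 0.39, 0.59, 0, 0, 0, -1], [0.6, 0.39, 0.59, 0, 0, 0, -1], [0.8, 0.39, 0.59, 0, 0, 0, -1], [0.9, 0, 0, 0, 0, 0, -1], [0.9, 0, 0, 0, 0, 0, -1]]

```text
time_s: 8.75
position: [0.5136, -0.0738, 0.0813]
tool_rot: [[0.001, 0.197, 0.98], [-0.0, 0.98, -0.197], [-1.0, -0.0, 0.001]]
ft_force: [0.8, -0.8, -3.3]
grip_width: 0.013
```

drive_tool:
  targets:
    - [[0, 0, 0, 0, 0, 0, -1], [0, 0, 0, 0, 0, 0, -1], [0, 0, 0, 0, 0, 0, -1]]

```text
time_s: 9.05
position: [0.5143, -0.0757, 0.0854]
tool_rot: [[0.004, 0.199, 0.98], [-0.002, 0.98, -0.199], [-1.0, -0.001, 0.004]]
ft_force: [-0.9, 0.7, -1.8]
grip_width: 0.0129
```

```bash
python3 - <<'E'
from h import *
plan([.5151,-.0737,.052],rot(-11.6))
E
```

```text
t 9.05 pos [ 0.5143 -0.0757  0.0854] w 0.0129 F [-0.9  0.7 -1.8] q [-21.  28.  92.   0.  60. -10.]
shift units [0.668 0.044 0.005] norm 0.67 turn [0.0018 0.0044 0.0007] min rows 0.6694560793479241
```

drive_tool:
  targets:
    - [[0.33, 0.022, 0.0, 0.002, 0.004, 0, -1], [0.33, 0.022, 0.005, 0, 0, 0, -1], [0, 0, 0, 0, 0, 0, -1], [0, 0, 0, 0, 0, 0, -1]]

```text
time_s: 9.45
position: [0.5144, -0.0738, 0.0516]
tool_rot: [[-0.001, 0.202, 0.979], [-0.0, 0.979, -0.202], [-1.0, -0.0, -0.001]]
ft_force: [-0.0, -0.0, -2.8]
grip_width: 0.0133
```

```bash
python3 - <<'E'
from h import *
s=get_image('side'); sc=get_image('scene')
crop(s,325,205,80,60,'s6.png',10); crop(sc,290,240,80,60,'c6.png',10)
plan([.5151,-.0737,.052],rot(-11.6))
leg=(.4964,-.1693,.054); print(proj(s,leg),proj(sc,leg))
E
```

```text
t 9.55 pos [ 0.5144 -0.0738  0.0515] w 0.0131 F [-0.6 -0.5 -2.1] q [-21.  31.  94.  -0.  56. -10.]
shift units [-0.009  0.005  0.013] norm 0.02 turn [-0.0006 -0.001   0.0005] min rows 0.01681094637179824
[341.03758298 209.35191607] [274.1529229  230.33444568]
```

View pics/s6.png

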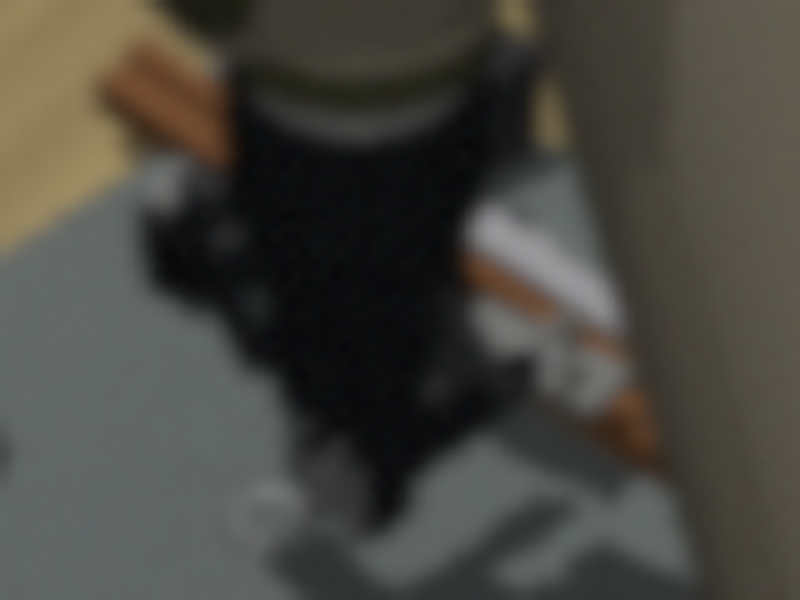

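View pics/c6.png

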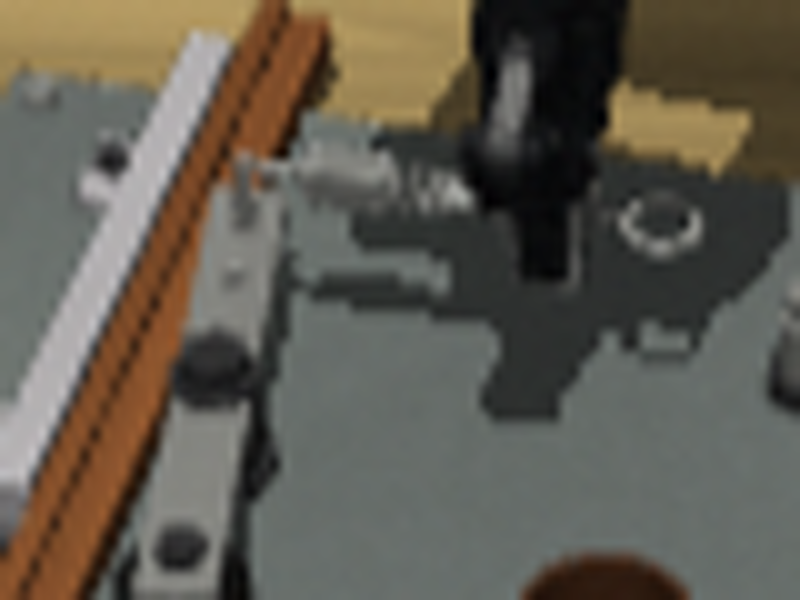

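The scene crop shows the leg tip (240,222) right over the hole nearest the tail, with the other hole at (235,272). I'll lower gently while watching the force.

drive_tool:
  targets:
    - [[0.05, 0.005, 0.013, 0, 0, 0, -1], [0.05, 0, 0, 0, 0, 0, -1], [0.05, 0, 0, 0, 0, 0, -1], [0, 0, 0, 0, 0, 0, -1]]

```text
time_s: 9.95
position: [0.5141, -0.0733, 0.042]
tool_rot: [[-0.005, 0.202, 0.979], [0.001, 0.979, -0.202], [-1.0, 0.0, -0.005]]
ft_force: [0.3, 0.2, -2.3]
grip_width: 0.0126
```

drive_tool:
  targets:
    - [[0.05, 0, 0, 0, 0, 0, -1], [0.05, 0, 0, 0, 0, 0, -1], [0, 0, 0, 0, 0, 0, -1]]

```text
time_s: 10.25
position: [0.514, -0.0733, 0.037]
tool_rot: [[-0.005, 0.202, 0.979], [0.001, 0.979, -0.202], [-1.0, 0.0, -0.005]]
ft_force: [0.4, 0.3, -1.8]
grip_width: 0.0128
```

drive_tool:
  targets:
    - [[0.05, 0, 0, 0, 0, 0, -1], [0.05, 0, 0, 0, 0, 0, -1], [0, 0, 0, 0, 0, 0, -1]]

```text
time_s: 10.55
position: [0.514, -0.0733, 0.032]
tool_rot: [[-0.005, 0.202, 0.979], [0.001, 0.979, -0.202], [-1.0, 0.0, -0.005]]
ft_force: [0.5, -0.4, -1.4]
grip_width: 0.0132
```

```bash
python3 - <<'E'
from h import *
sc=get_image('scene')
crop(sc,290,240,80,60,'c7.png',10)
plan([.5151,-.0737,.030],rot(-11.6))
E
```

```text
t 10.6 pos [ 0.5141 -0.0733  0.0322] w 0.0134 F [ 0.4 -0.6 -2.3] q [-21.  33.  94.  -0.  53. -10.]
shift units [ 0.043 -0.003  0.021] norm 0.05 turn [-0.0005 -0.0044 -0.0001] min rows 0.04825536623680886
```

View pics/c7.png

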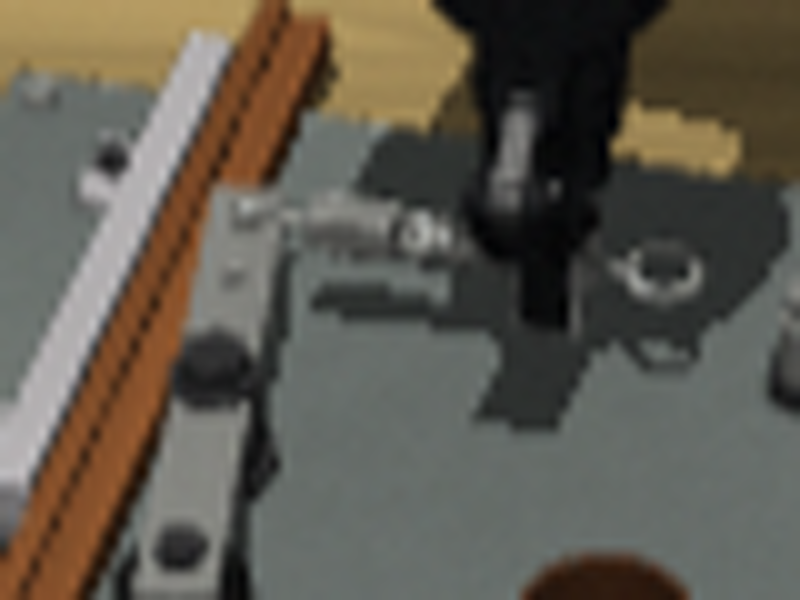

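The leg is in the hole and the wire is almost on the arm (240,212). I'll lower the last 2 mm until it touches.

drive_tool:
  targets:
    - [[0.03, 0, 0, 0, 0, 0, -1], [0.02, 0, 0, 0, 0, 0, -1], [0, 0, 0, 0, 0, 0, -1]]

```text
time_s: 10.9
position: [0.5142, -0.0734, 0.0298]
tool_rot: [[-0.004, 0.202, 0.979], [0.001, 0.979, -0.202], [-1.0, -0.0, -0.004]]
ft_force: [-0.2, 0.1, -0.7]
grip_width: 0.0129
```

drive_tool:
  targets:
    - [[-0.03, 0.08, 0, 0, 0.004, 0.013, -1], [-0.03, 0.08, 0, 0, 0, 0.013, -1], [-0.03, 0.08, 0, 0, 0, 0.013, -1], [-0.03, 0.08, 0, 0, 0, 0.013, -1], [-0.03, 0.08, 0, 0, 0, 0.012, -1]]

```text
time_s: 11.4
position: [0.5181, -0.0538, 0.0379]
tool_rot: [[0.005, 0.202, 0.979], [0.065, 0.977, -0.202], [-0.998, 0.065, -0.008]]
ft_force: [-2.2, -5.4, -6.0]
grip_width: 0.0131
```

drive_tool:
  targets:
    - [[0, 0, 0, 0, 0, 0, -1]]

```text
time_s: 11.5
position: [0.5181, -0.0539, 0.0379]
tool_rot: [[0.005, 0.202, 0.979], [0.065, 0.977, -0.202], [-0.998, 0.064, -0.008]]
ft_force: [-2.3, -5.2, -4.9]
grip_width: 0.0129
```

```bash
python3 - <<'E'
from h import *
sc=get_image('scene');w=get_image('wrist')
cv2.imwrite('pics/w8.png',w['image'][:,:,::-1])
crop(sc,295,240,100,76,'c8.png',8)
P=np.array([.5315,.0030]); y=np.array([.2015,.9795]);z=np.array([.9795,-.2015])
t=P-.0332*y-.0009*z
plan([t[0],t[1],.0386],rot(-11.6,3.6))
E
```

```text
t 11.6 pos [ 0.5181 -0.054   0.0378] w 0.0129 F [-2.7 -4.9 -5.7] q [-21.  32.  94.   4.  55. -12.]
shift units [0.016 0.507 0.015] norm 0.51 turn [-0.0011 -0.0083 -0.0013] min rows 0.5078535397830469
```

View pics/c8.png

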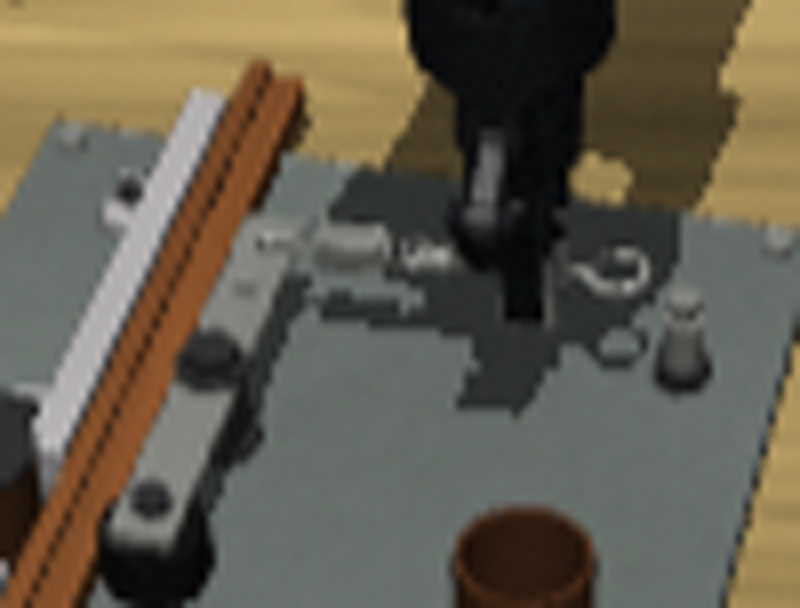

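View pics/w8.png

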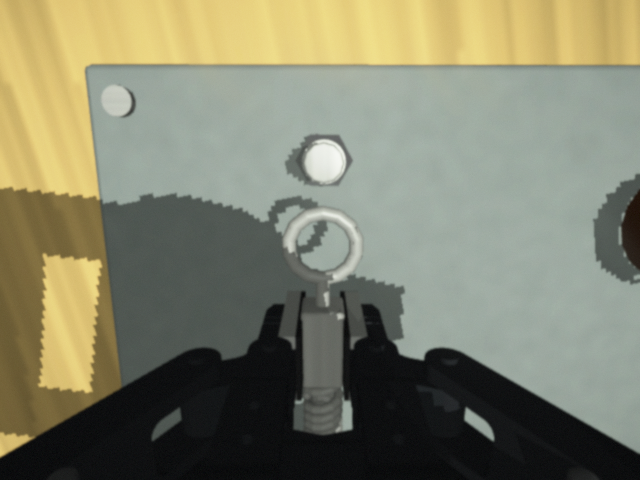

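The wrist view shows the ring (322,244) in line with the post head (324,161), and the scene crop shows the arm swung towards home with the hook seated. I'll pull the remaining 25 mm.

drive_tool:
  targets:
    - [[0.005, 0.13, 0.005, 0, -0.004, 0, -1], [0.005, 0.13, 0.005, 0, -0.004, 0, -1], [0.005, 0.13, 0.005, 0, 0, 0, -1], [0, 0.12, 0, 0, 0, 0, -1], [0, 0, 0, 0, 0, 0, -1]]

```text
time_s: 12.1
position: [0.5237, -0.0299, 0.0387]
tool_rot: [[0.012, 0.201, 0.979], [0.061, 0.978, -0.201], [-0.998, 0.062, -0.001]]
ft_force: [-6.5, -14.5, -4.4]
grip_width: 0.0124
```

```bash
python3 - <<'E'
from h import *
w=get_image('wrist')
cv2.imwrite('pics/w9.png',w['image'][:,:,::-1]);crop(w,322,230,120,100,'w9c.png',6)
P=np.array([.5315,.0030]); y=np.array([.2015,.9795]);z=np.array([.9795,-.2015])
t=P-.0332*y-.0009*z
print('post top',proj(w,(.5315,.003,.054)))
plan([t[0],t[1],.0386],rot(-11.6,3.6))
E
```

```text
post top [322.51581797 239.10140926]
t 12.15 pos [ 0.5237 -0.0302  0.0387] w 0.0131 F [ -5.3 -12.7  -4.6] q [-18.  32.  94.   4.  55.  -9.]
shift units [0.002 0.017 0.002] norm 0.02 turn [-0.0007 -0.0008  0.001 ] min rows 0.017148091909343022
```

View pics/w9c.png

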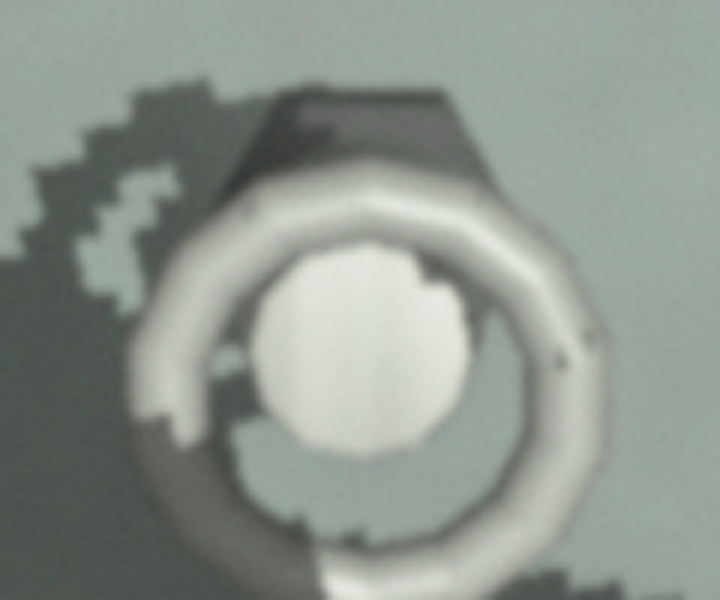

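```bash
python3 - <<'E'
from h import *
w=get_image('wrist')
for z in (.054,.0585,.0602,.062): print(z,proj(w,(.5315,.003,z)), proj(w,(.5315+.2015*.013,.003+.9795*.013,z)),proj(w,(.5315-.2015*.013,.003-.9795*.013,z)))
print(observe()['position'])
E
```

```text
0.054 [322.45706915 238.32292813] [322.49578171 199.33784959] [322.41997077 275.68247741]
0.0585 [322.45411031 241.33839915] [322.49409261 201.07544131] [322.41585018 279.86708945]
0.0602 [322.45293985 242.53124863] [322.49342375 201.76349701] [322.41422178 281.52079929]
0.062 [322.45166713 243.82832374] [322.49269601 202.51212614] [322.41245212 283.3179589 ]
[ 0.52364882 -0.0302885   0.03863575]
```

drive_tool:
  targets:
    - [[0, 0.032, -0.006, 0, 0, 0, -1], [0, 0, 0, 0, 0, 0, -1]]

```text
time_s: 12.4
position: [0.5238, -0.0289, 0.0388]
tool_rot: [[0.012, 0.202, 0.979], [0.06, 0.978, -0.202], [-0.998, 0.062, -0.0]]
ft_force: [-5.5, -13.3, -5.0]
grip_width: 0.013
```

```bash
python3 - <<'E'
from h import *
w=get_image('wrist');crop(w,322,245,120,100,'w10c.png',6)
for z in (.054,.0602): print(z,proj(w,(.5315,.003,z)), proj(w,(.5315+.2015*.013,.003+.9795*.013,z)),proj(w,(.5315-.2015*.013,.003-.9795*.013,z)))
print(observe()['position'],observe()['ft_force'])
E
```

```text
0.054 [322.77713706 241.99644233] [322.80867291 203.2123249 ] [322.74691312 279.16711648]
0.0602 [322.79576644 246.36689629] [322.82924074 205.81932693] [322.76374866 285.15016722]
[ 0.52379765 -0.02892944  0.03876735] [ -4.61064913 -13.71991152  -4.92116615]
```

View pics/w10c.png

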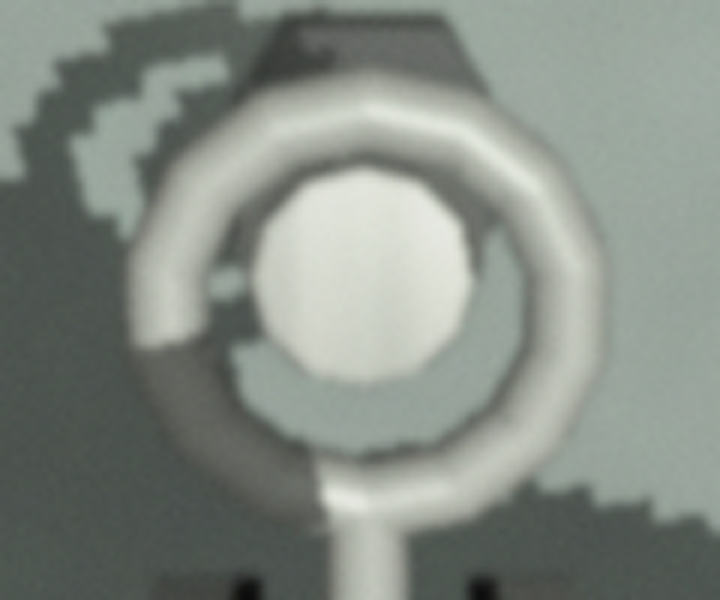

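The ring is concentric with the head (ring centre row 245.0; head centre row 240.3, against predictions of 246.4 and 242.0). I'll lower it over the head.

drive_tool:
  targets:
    - [[0.06, -0.009, -0.003, 0, 0, -0.019, -1], [0.06, -0.009, 0, 0, 0, -0.019, -1], [0, 0, 0, 0, 0, 0, -1]]

```text
time_s: 12.75
position: [0.5236, -0.0293, 0.0327]
tool_rot: [[0.004, 0.202, 0.979], [0.023, 0.979, -0.202], [-1.0, 0.023, -0.001]]
ft_force: [-3.8, -12.9, -2.2]
grip_width: 0.0126
```

drive_tool:
  targets:
    - [[0.06, -0.009, 0, 0, 0, -0.019, -1], [0.06, -0.009, 0, 0, 0, -0.019, -1], [0, 0, 0, 0, 0, 0, -1]]

```text
time_s: 13.05
position: [0.5235, -0.0302, 0.0269]
tool_rot: [[-0.003, 0.202, 0.979], [-0.015, 0.979, -0.202], [-1.0, -0.015, -0.0]]
ft_force: [-5.3, -13.4, -0.7]
grip_width: 0.0129
```

```bash
python3 - <<'E'
from h import *
w=get_image('wrist');crop(w,322,245,120,100,'w11c.png',6)
sc=get_image('scene');crop(sc,300,245,100,76,'c11.png',8)
plan([.5236,-.0293,.027],rot(-11.6,-.7))
E
```

```text
t 13.15 pos [ 0.5236 -0.0303  0.0271] w 0.013 F [ -5.1 -13.4   0.1] q [-16.  33.  94.  -1.  53.  -4.]
shift units [ 0.002  0.02  -0.003] norm 0.02 turn [-0.0008 -0.0001  0.0023] min rows 0.02011598609273061
```

View pics/w11c.png

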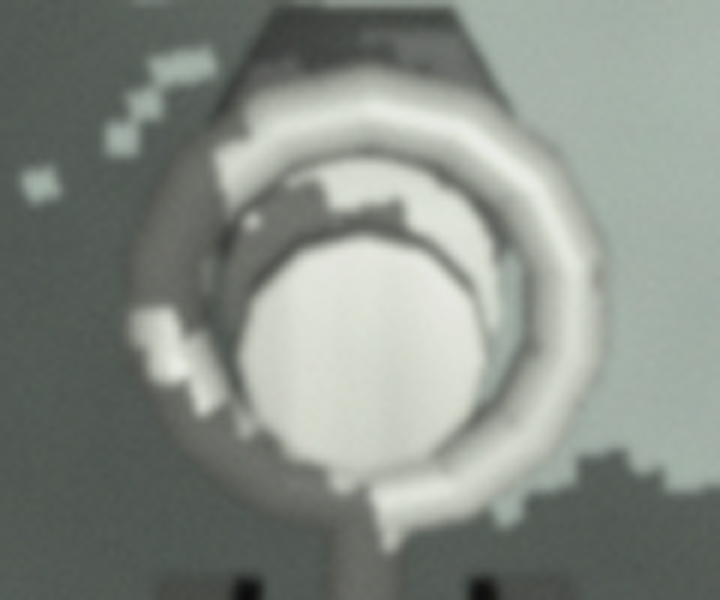

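View pics/c11.png

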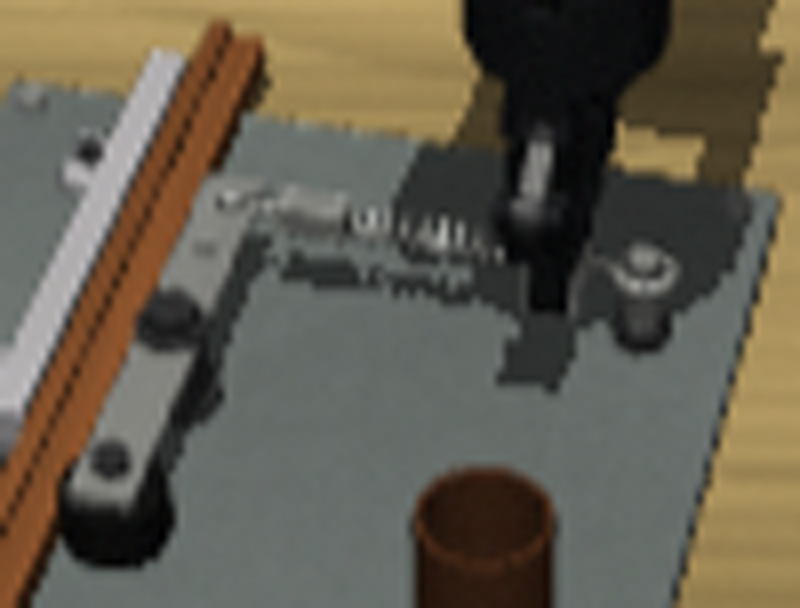

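The head now stands above the ring: its disc (360,355) overlaps the ring's near side. I'll ease back so the ring bears on the neck, then check.

drive_tool:
  targets:
    - [[0, -0.04, 0, 0, 0, 0, -1], [0, -0.04, 0, 0, 0, 0, -1], [0, 0, 0, 0, 0, 0, -1]]

```text
time_s: 13.45
position: [0.5228, -0.0343, 0.0273]
tool_rot: [[-0.003, 0.202, 0.979], [-0.014, 0.979, -0.202], [-1.0, -0.014, 0.0]]
ft_force: [-4.5, -11.7, 0.2]
grip_width: 0.0129
```

```bash
python3 - <<'E'
from h import *
w=get_image('wrist');crop(w,322,245,120,100,'w12c.png',6)
print(observe()['ft_force'],observe()['position'])
E
```

```text
[ -4.38136017 -12.64831801  -0.14109185] [ 0.52281321 -0.03423588  0.02727473]
```

View pics/w12c.png

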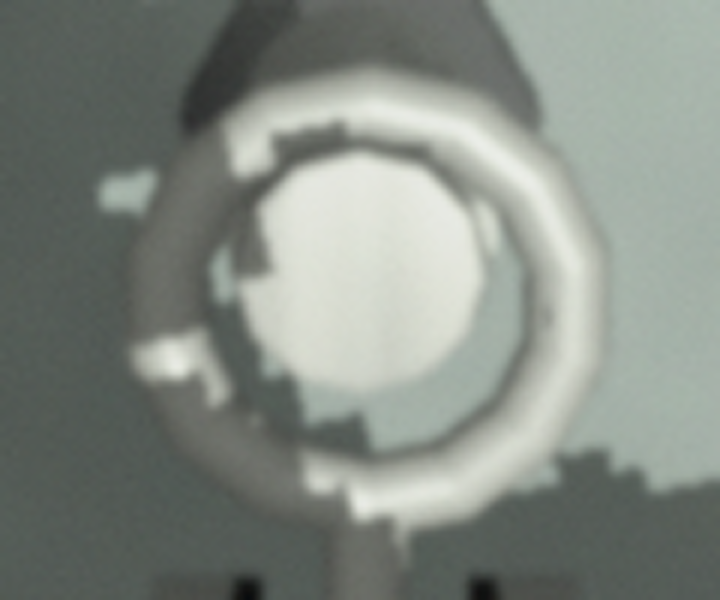

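drive_tool:
  targets:
    - [[0, -0.03, 0, 0, 0, 0, -1], [0, 0, 0, 0, 0, 0, -1]]

```text
time_s: 13.7
position: [0.5226, -0.0351, 0.0273]
tool_rot: [[-0.002, 0.202, 0.979], [-0.013, 0.979, -0.202], [-1.0, -0.013, 0.0]]
ft_force: [-3.9, -9.7, -0.4]
grip_width: 0.0124
```

```bash
python3 - <<'E'
from h import *
w=get_image('wrist');crop(w,322,245,120,100,'w13c.png',6)
s=get_image('side');crop(s,305,240,80,60,'s13.png',10)
print(observe()['ft_force'],observe()['position'])
E
```

```text
[-3.73259627 -9.1196372   0.25275429] [ 0.52260289 -0.03512822  0.02726339]
```

View pics/w13c.png

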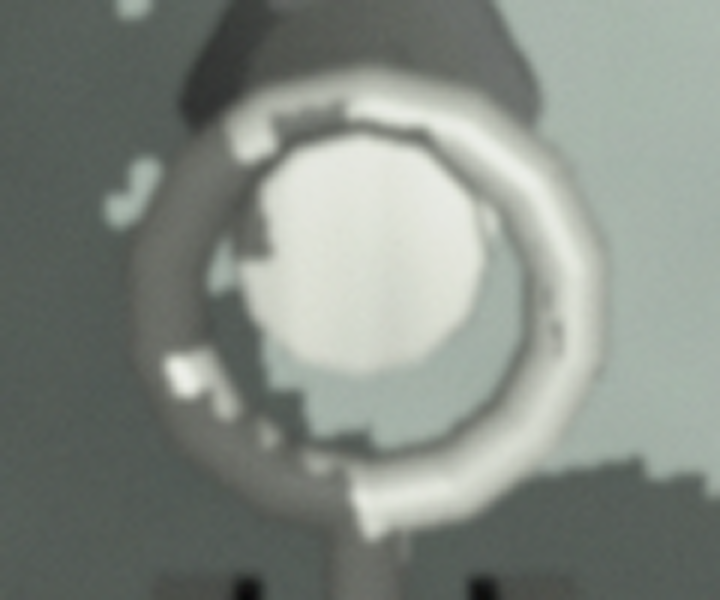

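View pics/s13.png

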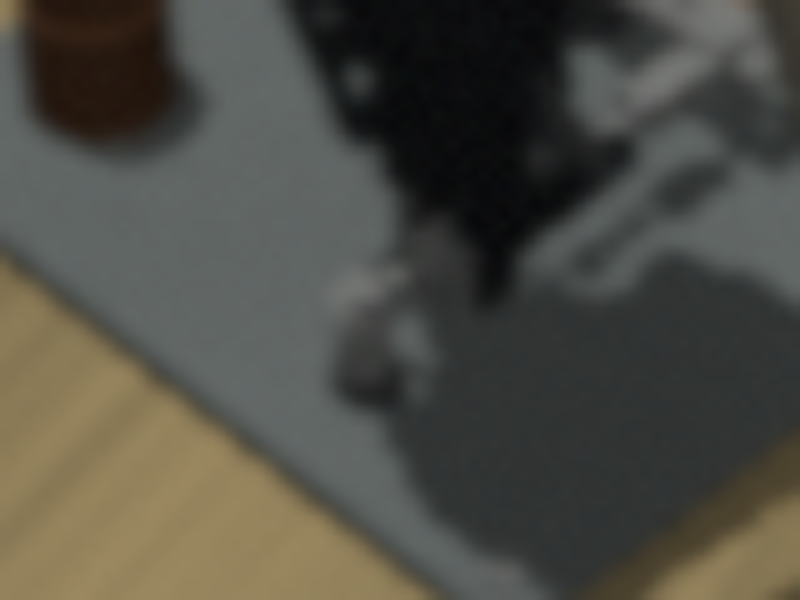

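The pull fell from 12.6 N to 9 N in 0.8 mm, so the neck is taking the load. I'll ease a little more, then open.

drive_tool:
  targets:
    - [[0, -0.03, 0, 0, 0, 0, -1], [0, 0, 0, 0, 0, 0, -1], [0, 0, 0, 0, 0, 0, -1]]

```text
time_s: 14.1
position: [0.5225, -0.0355, 0.0272]
tool_rot: [[-0.002, 0.202, 0.979], [-0.012, 0.979, -0.202], [-1.0, -0.012, 0.001]]
ft_force: [-1.9, -1.3, 1.9]
grip_width: 0.0132
```

drive_tool:
  targets:
    - [[0, 0, 0, 0, 0, 0, -0.4], [0, 0, 0, 0, 0, 0, -0.2], [0, 0, 0, 0, 0, 0, 0], [0, 0, 0, 0, 0, 0, 0]]

```text
time_s: 14.5
position: [0.5224, -0.0356, 0.0269]
tool_rot: [[-0.002, 0.202, 0.979], [-0.012, 0.979, -0.202], [-1.0, -0.012, 0.0]]
ft_force: [-0.3, -0.1, -0.1]
grip_width: 0.0428
```

```bash
python3 - <<'E'
from h import *
w=get_image('wrist');cv2.imwrite('pics/w14.png',w['image'][:,:,::-1])
print(observe()['ft_force'],observe()['position'],observe()['grip_width'])
E
```

```text
[0.51974173 0.68142228 0.40083092] [ 0.52239925 -0.03564998  0.02689958] 0.04293872876166324
```

View pics/w14.png

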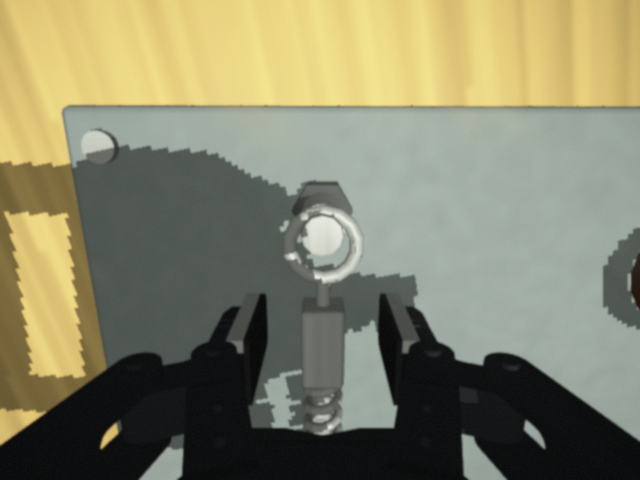

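The spring stays on the post, and the jaws are open and clear of it. I'll retreat straight up and check.

drive_tool:
  targets:
    - [[-0.3, 0, 0, 0, 0, 0, 0], [-0.7, 0, 0, 0, 0, 0, 0], [-0.9, 0, 0, 0, 0, 0, 0], [-0.9, 0, 0, 0, 0, 0, 0], [-0.9, -0.1, 0, 0, 0, 0, 0]]

```text
time_s: 15.05
position: [0.5214, -0.038, 0.2138]
tool_rot: [[-0.002, 0.201, 0.98], [-0.012, 0.979, -0.201], [-1.0, -0.012, -0.0]]
ft_force: [1.3, -0.2, -0.2]
grip_width: 0.0429
```

drive_tool:
  targets:
    - [[-0.5, -0.4, -0.8, 0, 0, 0, 0], [-0.3, -0.4, -0.8, 0, 0, 0, 0], [0, -0.4, -0.5, 0, 0, 0, 0], [0, 0, 0, 0, 0, 0, 0], [0, 0, 0, 0, 0, 0, 0]]

```text
time_s: 15.55
position: [0.4079, -0.0754, 0.2523]
tool_rot: [[-0.002, 0.203, 0.979], [-0.012, 0.979, -0.203], [-1.0, -0.012, 0.001]]
ft_force: [0.5, 0.4, 0.2]
grip_width: 0.0426
```

```bash
python3 - <<'E'
from h import *
w=get_image('wrist');cv2.imwrite('pics/w15.png',w['image'][:,:,::-1])
sc=get_image('scene');crop(sc,300,245,100,76,'c15.png',8);cv2.imwrite('pics/sc15.png',sc['image'][:,:,::-1])
o=observe();print(o['ft_force'],o['position'],o['grip_width'],o['time_s'])
crop(w,420,150,200,280,'w15c.png',3)
E
```

```text
[-0.80052232  0.66236647 -0.2343993 ] [ 0.40857261 -0.07511275  0.25187755] 0.042629142387318644 15.65
```

View pics/w15.png

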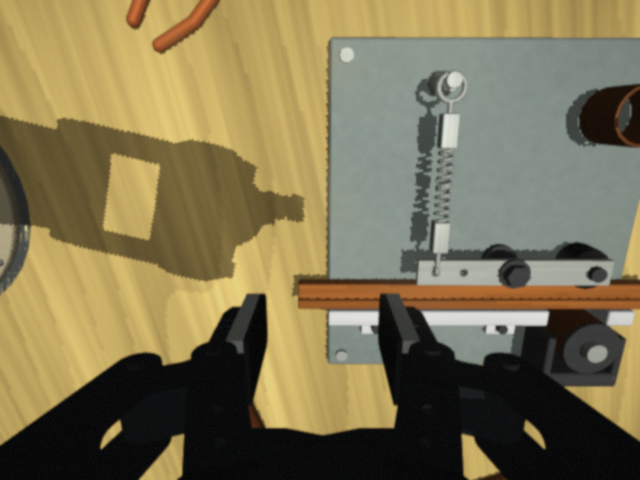

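View pics/c15.png

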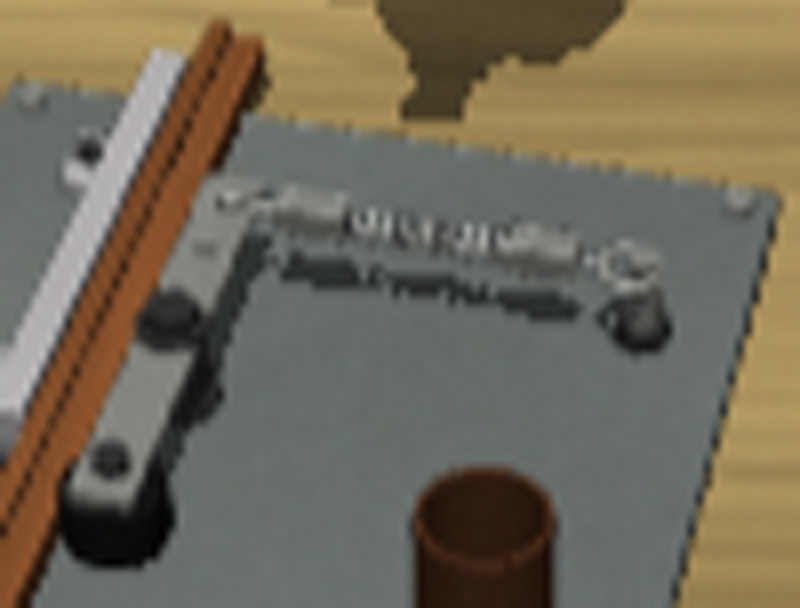

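View pics/sc15.png

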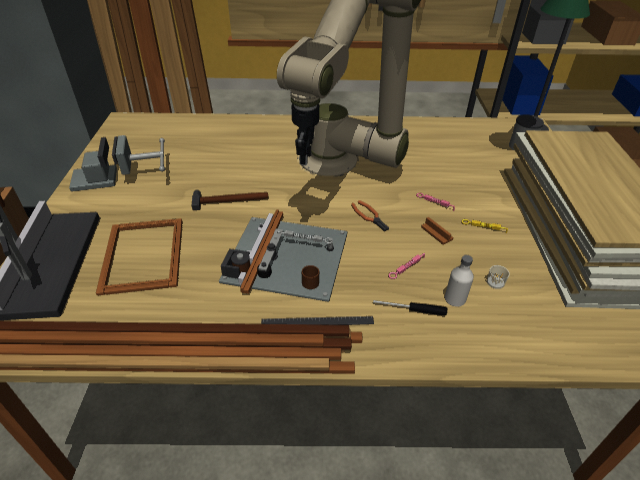

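```bash
python3 - <<'E'
from h import *
w=get_image('wrist')
a=w['image'][60:120,410:490,::-1];b=w['image'][220:290,400:490,::-1]
cv2.imwrite('pics/w16a.png',cv2.resize(a,None,fx=8,fy=8,interpolation=3));cv2.imwrite('pics/w16b.png',cv2.resize(b,None,fx=8,fy=8,interpolation=3))
P=np.array([.5315,.003]);y=np.array([.2045,.9789])
h=P-.165*y; print('home hole px',proj(w,(*h,.048)),'wire end top z.052',proj(w,(*h,.052)),proj(w,(*h,.058)),'hook block end',[proj(w,(*(h+.02*y),z)) for z in (.057,.061)],'eye',[proj(w,(*(P-.0043*y),z)) for z in (.0465,.056)])
E
```

```text
home hole px [434.67805198 273.79028704] wire end top z.052 [435.85117104 275.42444599] [437.65747134 277.94062859] hook block end [array([439.32169835, 256.42546013]), array([440.59330664, 257.93799954])] eye [array([451.12546032,  86.97857317]), array([454.83070235,  86.11157122])]
```

View pics/w16a.png

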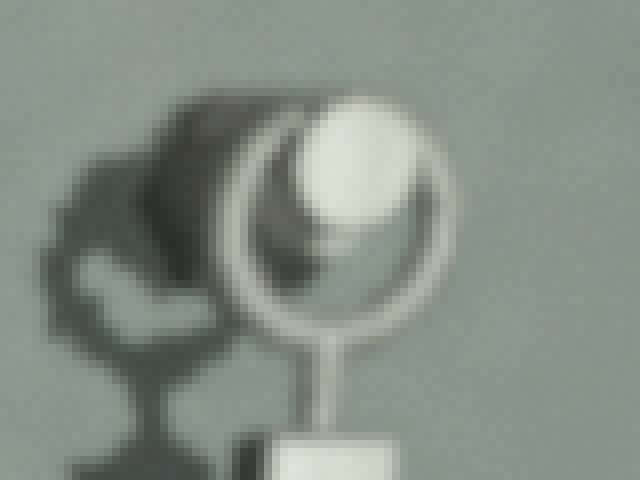

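View pics/w16b.png

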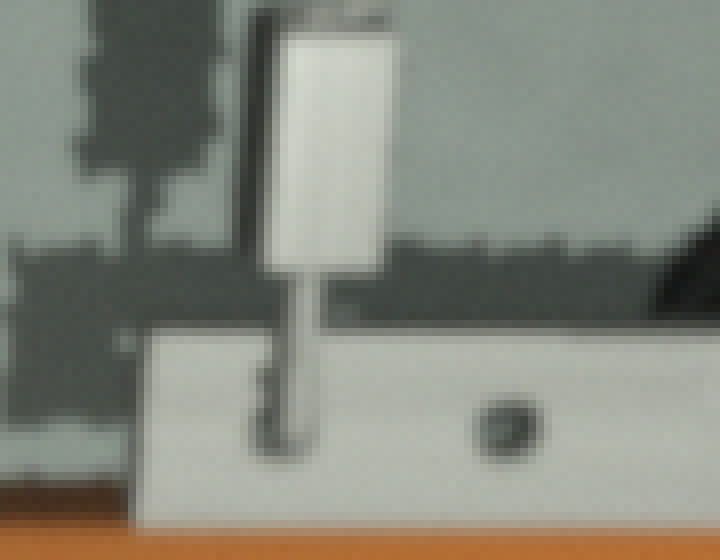

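```bash
python3 - <<'E'
from h import *
P=np.array([.5315,.003]);y=np.array([.2045,.9789]);z=np.array([.9789,-.2045])
h=P-.165*y; t=h+.01*y-.115*z; print(h,t)
plan([*t,.09],rot(-11.8))
E
```

```text
[ 0.4977575 -0.1585185] [ 0.387229 -0.125212]
t 15.7 pos [ 0.4086 -0.075   0.2517] w 0.0427 F [ 0.8 -0.2 -0.5] q [-26.   7.  91.  -1.  81. -15.]
shift units [ 3.247 -1.031 -0.215] norm 3.41 turn [ 0.0032 -0.0005  0.0117] min rows 3.414090535598196
```

drive_tool:
  targets:
    - [[0.5, -0.34, -0.07, 0.003, 0, 0.012, 0], [0.8, -0.34, -0.07, 0, 0, 0, 0], [0.8, -0.34, -0.07, 0, 0, 0, 0], [0.7, 0, 0, 0, 0, 0, 0], [0.4, 0, 0, 0, 0, 0, 0]]

```text
time_s: 16.2
position: [0.3867, -0.1229, 0.0897]
tool_rot: [[-0.003, 0.205, 0.979], [0.002, 0.979, -0.205], [-1.0, 0.002, -0.004]]
ft_force: [0.7, 0.1, -0.5]
grip_width: 0.0428
```

drive_tool:
  targets:
    - [[0, 0, 0, 0, 0, 0, 0], [0, 0, 0, 0, 0, 0, 0]]

```text
time_s: 16.4
position: [0.3878, -0.1233, 0.0925]
tool_rot: [[-0.0, 0.204, 0.979], [0.0, 0.979, -0.204], [-1.0, 0.0, -0.0]]
ft_force: [-0.1, 0.3, -0.2]
grip_width: 0.0424
```

```bash
python3 - <<'E'
from h import *
w=get_image('wrist');cv2.imwrite('pics/w17.png',w['image'][:,:,::-1])
P=np.array([.5315,.003]);y=np.array([.2045,.9789]);z=np.array([.9789,-.2045])
h=P-.165*y
for n,X in dict(hole=(*h,.048),hole2=(*(h+.026*z),.048),wire50=(*h,.050),wire54=(*h,.054)).items(): print(n,proj(w,X))
u,v=map(int,proj(w,(*h,.05))); crop(w,u,v,100,80,'w17c.png',8); print(u,v)
E
```

```text
hole [548.69696917 296.73243401]
hole2 [600.40479172 296.79352845]
wire50 [550.85803636 298.39662209]
wire54 [555.30634933 301.82216548]
550 298
```

View pics/w17.png

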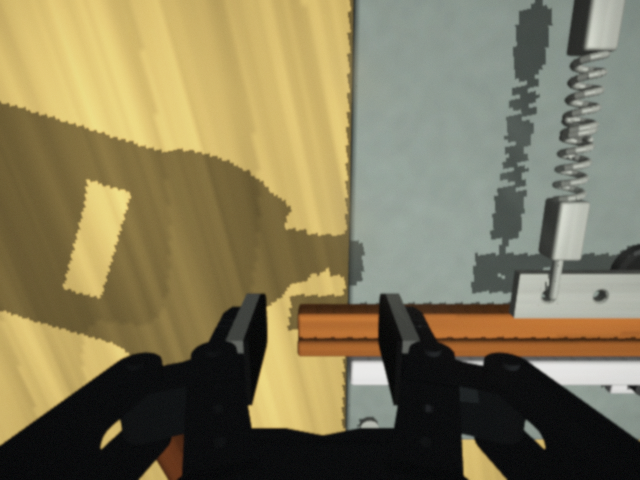

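View pics/w17c.png

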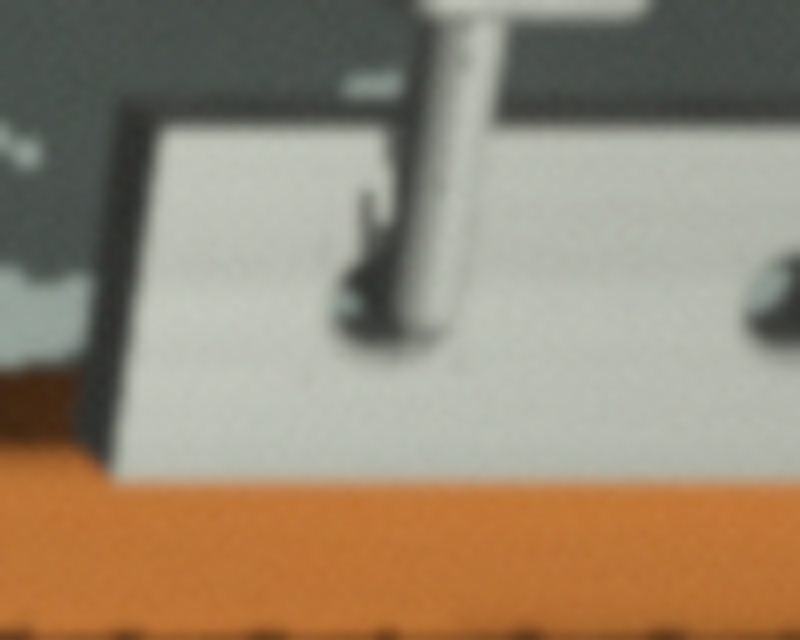

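I want a view from straight above the hook, to separate sideways slack in the hole from any lift.

drive_tool:
  targets:
    - [[-0.1, 0, 0.7, 0, 0, 0, 0], [0, 0, 0.8, 0, 0, 0, 0], [0, 0, 0.7, 0, 0, 0, 0], [0, 0, 0, 0, 0, 0, 0], [0, 0, 0, 0, 0, 0, 0]]

```text
time_s: 16.95
position: [0.4953, -0.1457, 0.098]
tool_rot: [[0.001, 0.204, 0.979], [-0.001, 0.979, -0.204], [-1.0, -0.0, 0.001]]
ft_force: [-0.8, -0.1, 0.2]
grip_width: 0.0424
```

```bash
python3 - <<'E'
from h import *
w=get_image('wrist');cv2.imwrite('pics/w18.png',w['image'][:,:,::-1])
P=np.array([.5315,.003]);y=np.array([.2045,.9789]);z=np.array([.9789,-.2045])
h=P-.165*y
for n,X in dict(hole=(*h,.048),hole2=(*(h+.026*z),.048),wire50=(*h,.050),wire54=(*h,.054)).items(): print(n,proj(w,X))
u,v=map(int,proj(w,(*h,.05))); crop(w,u,v,100,80,'w18c.png',8); print(u,v)
E
```

```text
hole [330.0290018  292.09399725]
hole2 [380.43086483 292.1334306 ]
wire50 [330.10626045 293.67441409]
wire54 [330.26517024 296.92510115]
330 293
```

View pics/w18c.png

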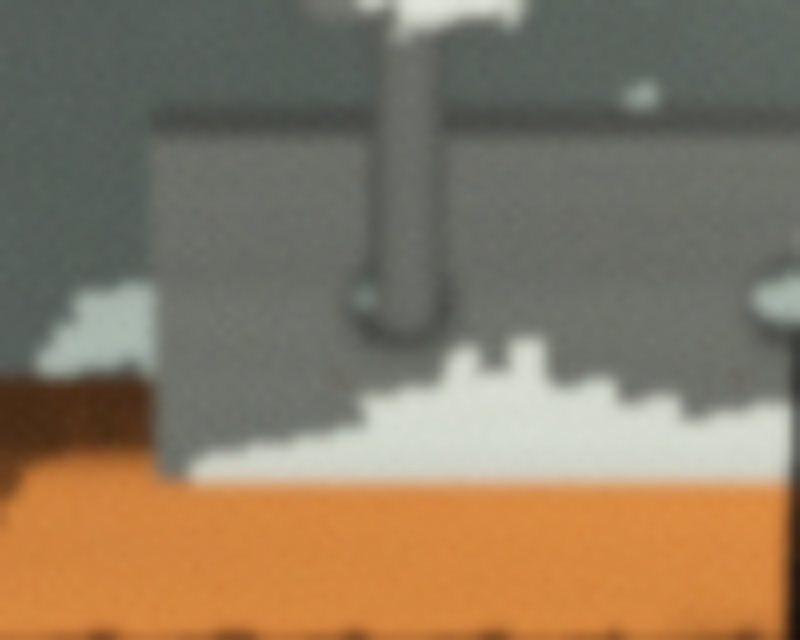

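View pics/w18.png

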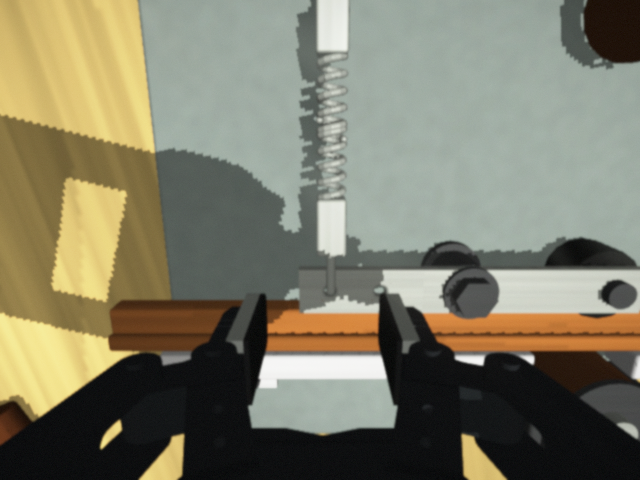

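From above, the wire sits 0.75 mm to one side in the hole. Allowing for that, the oblique view puts the wire axis about 50.7 mm over the bench, so it lies on the arm's face. I'll back off upwards and hand in.

drive_tool:
  targets:
    - [[-0.8, 0, 0, 0, 0, 0, 0], [-0.9, 0, -0.3, 0, 0, 0, 0], [-0.8, 0, -0.3, 0, 0, 0, 0], [0, 0, 0, 0, 0, 0, 0], [0, 0, 0, 0, 0, 0, 0]]

```text
time_s: 17.5
position: [0.4648, -0.1394, 0.2231]
tool_rot: [[0.002, 0.205, 0.979], [-0.001, 0.979, -0.205], [-1.0, -0.001, 0.002]]
ft_force: [-0.0, -1.0, -1.4]
grip_width: 0.043
```

```bash
python3 - <<'E'
from h import *
sc=get_image('scene');crop(sc,300,245,100,76,'c19.png',8)
o=observe();print(o['ft_force'],o['position'],o['time_s'])
print(close_job())
E
```

```text
[-0.67290952  0.84497838 -0.424041  ] [ 0.4646984  -0.13938955  0.22193413] 17.55
the job is handed in; nothing more can be done
None
```

View pics/c19.png

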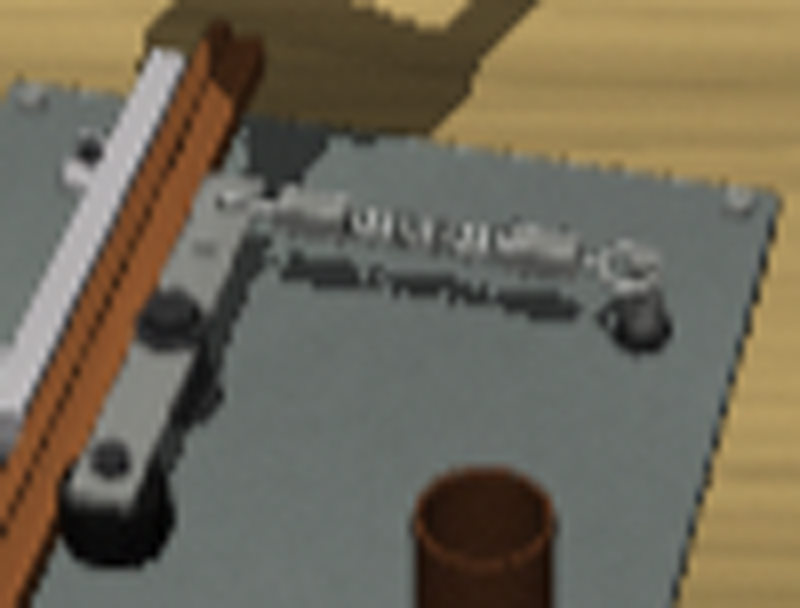

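The spring is fitted and the job was handed in at 17.6 s; no verdict was reported. I gripped the grey spring by its eye block and lowered the hook leg into the hole nearest the tail. I then stretched the spring so the arm swung home, dropped the eye over the post head into the groove, eased off, let go and backed away.

**Last checks:**
- **Eye:** it sits under the head with the neck taking the pull. The pull on the gripper fell from about 13 N to about 1 N as I eased off.
- **Stretch:** by the geometry it peaked at about 33 mm, with about 14 N on the wrist.
- **Arm:** it lies along the moulding, at home.
- **Other things:** nothing else looks moved in the last full scene picture, and the offcut looks unmoved.

**One disagreement:** the first views suggested the hook wire might sit 2 to 4 mm high. A view from directly above showed it 0.75 mm sideways in the hole. Allowing for that, its axis comes out at about 50.7 mm, against 50 mm for fully home. I took it as seated, though that figure is only good to about a millimetre.

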